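Clamp the turning blanks and set the lathe speed

TASK

Tighten the T-handle clamp screw of every wooden blank on the bench fully home, clockwise to its stop; a blank left standing free just spins along with its screw, so brace its square foot between the red rails of the jig while you turn. Stand every tightened blank upright on the green mat, and leave the lathe's speed selector at its white off mark until they are all there; last of all, turn the selector to click in at the red mark. Leave the glue bottle, the wax tin, the blue tape core and the cork block where they stand.

Things in the scene. Friction and masses are not known exactly. Their poses are not given: they have to be found in the camera images.
- jig: Bracing jig, fixed: plywood base 110 x 110 x 12 mm, two red rails along its x axis, 100 mm long, 18 wide, 18 high (tops at 30 mm), 61 mm apart inside; the channel is centred, open at both ends. Origin: centre of underside, on the bench. A blank's 56 mm square foot stands in it on the base, any side to a rail, with 2.5 mm play a side: it twists 0.09 rad before the rails hold it.
- mat: Green ready mat, 260 x 260 mm, 1 mm thin, flat on the bench and giving no step (look only: things stand at bench height). Origin: its centre; x and y along its sides.
- pendant: White control box of the lathe, fixed, 130 x 130 x 55 mm. Origin: centre of its underside; the selector's axis is its vertical centre line. On its grey top, 52 mm from the axis, lie four marks, one at each click: a white bar (off), where the selector starts, and three round 14 mm studs, two dark and one red.
- selector (a joint): Speed selector's angle in rad, growing clockwise seen from above; stops at -0.1 and 1.9. It clicks into four detents: 0 (off, white mark), 0.6, 1.2 and 1.8; which of the last three is red changes. Between clicks a spring pulls it to the nearer detent; turning takes up to about 0.1 N m.
- selector_grip (a point): Point on the selector's axis at the height to grip it, 32 mm above the box's top. The grip is a black upright bar 60 mm long, 14 mm wide, from 8 to 40 mm above the box's top, on a flat steel disc of 40 mm diameter, 8 mm high. The point's x axis runs along the bar towards its pointer end (white line on top).
- selector_point (a point): The point at which the selector's pointer aims: 52 mm from the axis along the pointer, 0 mm above the box's top; it lies over the red mark when the selector is set.
- mark_red: The red mark on top of the control box, a flat stud 14 mm across, 52 mm from the selector's axis. Origin: its centre.
- glue: White glue bottle with orange cap, loose, 52 mm diameter, 130 mm high; leave it alone. Origin: centre of its underside.
- wax: Steel wax tin, loose, 64 mm diameter, 50 mm high; leave it alone. Origin: centre of its underside.
- tape: Blue plastic ring (tape core), 48 mm diameter, 22 mm high, loose; leave it alone. Origin: on its underside, near the middle.
- sander: Cork sanding block 100 x 60 x 35 mm, loose; leave it alone. Origin: on its underside, near the middle.
- blank1: Blank 1 (absent in some starts), loose, 0.33 to 0.57 kg: light wooden disc, 90 mm diameter, at heights 24 to 58 mm, on a 56 mm square aluminium foot (2 to 24 mm) on a round 48 mm pad (0 to 2 mm): it spins easily on the bench. Origin: centre of underside; z up; x, y along the foot's sides. A yellow stripe on the disc runs along x: the T-bar lies over it when tight.
- clamp1 (a joint): Angle in rad of that blank's clamp screw relative to the blank, growing clockwise seen from above; 0: the T-bar lies across the yellow stripe (along the blank's y); tight at its stop, 1.57. Starts at 0 to 0.35. It takes 0.16 N m to turn, stays where it is left and does not change height.
- clamp1_grip (a point): Middle of that blank's black T-bar, on its axis, 86 mm above its origin. The bar is 70 mm long (along this point's y), 14 wide (x), 20 high; 18 mm free height lies between its underside and the disc, apart from a 12 mm stem and a washer 32 mm across, 6 mm high. Good for lifting the blank and for turning the screw.
- blank2: Blank 2 (absent in some starts), loose, 0.33 to 0.57 kg: medium brown wooden disc, 90 mm diameter, at heights 24 to 58 mm, on a 56 mm square aluminium foot (2 to 24 mm) on a round 48 mm pad (0 to 2 mm): it spins easily on the bench. Origin: centre of underside; z up; x, y along the foot's sides. A yellow stripe on the disc runs along x: the T-bar lies over it when tight.
- clamp2 (a joint): Angle in rad of that blank's clamp screw relative to the blank, growing clockwise seen from above; 0: the T-bar lies across the yellow stripe (along the blank's y); tight at its stop, 1.57. Starts at 0 to 0.35. It takes 0.16 N m to turn, stays where it is left and does not change height.
- clamp2_grip (a point): Middle of that blank's black T-bar, on its axis, 86 mm above its origin. The bar is 70 mm long (along this point's y), 14 wide (x), 20 high; 18 mm free height lies between its underside and the disc, apart from a 12 mm stem and a washer 32 mm across, 6 mm high. Good for lifting the blank and for turning the screw.
- blank3: Blank 3 (absent in some starts), loose, 0.33 to 0.57 kg: dark wooden disc, 90 mm diameter, at heights 24 to 58 mm, on a 56 mm square aluminium foot (2 to 24 mm) on a round 48 mm pad (0 to 2 mm): it spins easily on the bench. Origin: centre of underside; z up; x, y along the foot's sides. A yellow stripe on the disc runs along x: the T-bar lies over it when tight.
- clamp3 (a joint): Angle in rad of that blank's clamp screw relative to the blank, growing clockwise seen from above; 0: the T-bar lies across the yellow stripe (along the blank's y); tight at its stop, 1.57. Starts at 0 to 0.35. It takes 0.16 N m to turn, stays where it is left and does not change height.
- clamp3_grip (a point): Middle of that blank's black T-bar, on its axis, 86 mm above its origin. The bar is 70 mm long (along this point's y), 14 wide (x), 20 high; 18 mm free height lies between its underside and the disc, apart from a 12 mm stem and a washer 32 mm across, 6 mm high. Good for lifting the blank and for turning the screw.
Not all that is in view belongs to the job. Leave any orange look-alike of the pendant alone.

How it is judged (in metres and radians):
On the way:
1. every blank is clamped and stands released on the green mat while the selector is still at off (value of joint each of clamp1, clamp2, clamp3 above 1.4 rad and x of blank1 in the frame of mat between -0.105 and 0.105 m and y of blank1 in the frame of mat between -0.105 and 0.105 m and angle between each of blank1, blank2, blank3's own z axis and vertical below 0.1 rad and height (world z) of blank1 between -0.006 and 0.006 m and linear speed of each of blank1, blank2, blank3 below 0.03 m/s and x of blank2 in the frame of mat between -0.105 and 0.105 m and y of blank2 in the frame of mat between -0.105 and 0.105 m and height (world z) of blank2 between -0.006 and 0.006 m and x of blank3 in the frame of mat between -0.105 and 0.105 m and y of blank3 in the frame of mat between -0.105 and 0.105 m and height (world z) of blank3 between -0.006 and 0.006 m and contact force between each of blank1, blank2, blank3 and the fingers below 0.2 N and value of joint selector below 0.25 rad), for 0.2 s.
At the end, for the whole second after the job is handed in: All blanks: clamp at 1.4 rad or more (stop 1.57), upright (0.1 rad), still, at bench height, centre within 105 mm of the mat's centre along each of its sides; selector pointer at rest within 12 mm (0.23 rad) of the red mark; nothing held (value of joint each of clamp1, clamp2, clamp3 above 1.4 rad and x of blank1 in the frame of mat between -0.105 and 0.105 m and y of blank1 in the frame of mat between -0.105 and 0.105 m and angle between each of blank1, blank2, blank3's own z axis and vertical below 0.1 rad and height (world z) of blank1 between -0.006 and 0.006 m and linear speed of each of blank1, blank2, blank3 below 0.03 m/s and x of blank2 in the frame of mat between -0.105 and 0.105 m and y of blank2 in the frame of mat between -0.105 and 0.105 m and height (world z) of blank2 between -0.006 and 0.006 m and x of blank3 in the frame of mat between -0.105 and 0.105 m and y of blank3 in the frame of mat between -0.105 and 0.105 m and height (world z) of blank3 between -0.006 and 0.006 m and contact force between each of blank1, blank2, blank3 and the fingers below 0.2 N and horizontal distance between selector_point and mark_red below 0.012 m and velocity of joint selector between -0.1 and 0.1 rad/s); the robot touches nothing.
It fails at once if the glue bottle or the wax tin is shoved more than 40 mm or tipped over (distance of any of glue, wax from where it was at the start of the episode above 0.04 m or angle between any of glue, wax's own z axis and vertical above 0.5 rad).
It fails at once if the tape core or the cork block is shoved more than 80 mm (distance of any of tape, sander from where it was at the start of the episode above 0.08 m).
Of blank1, blank2, blank3 only 2 to 3 are there at a start; the rules pass over those that are not, and their reading is None.
At some moment in a run one of blank1, blank2, blank3 may be knocked a few centimetres aside while the robot is not near it.
It also fails if it takes over 210 s, if anything falls off the work surface, if the arm or the gripper's body presses on something with over 40 N, if the wrist force passes 120 N, or if a joint passes its speed limit or range.

ROBOT

A 6-joint arm with a two-finger parallel gripper is mounted at the origin on the work surface. World frame = base frame: x ahead of the robot, y to its left, z up, the work surface at z = 0. Lengths are in mm, angles in rad, forces in N, time in s.
With the tool pointing down it reaches from about 350 to 975 mm from the base axis. Payload 7.1 kg.
Tool frame: the origin (TCP) lies at the very end of the fingers, on their centre line; the grasp point (between the pads) lies tcp_to_grasp behind it (tcp_to_grasp is the distance from the TCP to the grasp point, in mm); z points along the fingers, x is the direction in which the jaws open and shut, and the axes are right-handed (so a half turn about z gives the same grasp; the last joint's range is limited). The gripper opens to 88 mm and grips with 3 to 60 N. Pads are 20 mm wide; open, the fingers measure 115 mm over their backs; the gripper's body (75 mm by 178 mm) begins 61 mm behind the grasp point.
Start: joints at [1.256, 0.423, 1.63, -0, 1.089, -0.019], TCP at [182.159, 597.849, 222.675] pointing down, gripper open.
Joint ranges: [-3, 3], [-0.9, 2.11], [0.09, 2.58], [-1.31, 4.45], [0.11, 2.69], [-2.54, 2.54]. Speed limits (rad/s): [2.39, 2.39, 3.01, 3.14, 3.14, 3.14].

INTERFACE

Orientations are given as a rotation vector (axis times angle).
In Python, from workcell import get_obs, get_image, close_job, recognise, mark_of, tcp_to_grasp gives the robot as it stands. The module is installed in compiled form; this text tells all that it offers.
- The arm moves only by the tool move_arm, never from a script. Its argument "motion" is a list of rows, each a list of 7 numbers: the shift along the world's x, y, z in mm, then the turn, a rotation vector about the world's x, y, z in rad, then the finger opening in mm, from 0 to 87.8. A call has 1 to 5 rows; each row is the pose to reach, as a shift and turn from the pose commanded when the call began; what a row does not reach only later rows make up. A row lasts 1/12 s, in which the tool goes at most 41.7 mm and 7.16 degrees, less where a joint would pass 70% of its speed; a pose out of reach is approached as far as the arm can. A call with a gripper value outside its range is refused whole. The fingers move at their own pace and stop on an object; the grip force is fixed at half the most. Time passes only in rows, so rows that repeat a pose let the fingers close. It gives the time, the measured TCP pose, the force and the opening at its end, in the units of the state.
- get_obs(): the state, without advancing time (a new reading comes with each control period).
- get_image(name): name is "scene" or "top" or "wrist"; returns a dict with "color" (400x640x3 uint8, red, green, blue), "mtx" (3x3 intrinsics, pixels), "camera_from_world" (4x4, takes a point from world to camera coordinates). Camera axes: x right, y up, looking along -z (the intrinsics and any distortion apply to the point x, -y, -z); pixel columns grow to the right and rows downward; lengths in mm; the calibration is good to about 2 mm. The wrist camera is an equidistant fisheye: a pixel r from the principal point sees the ray r / f radians off the axis. A picture is of the moment at which its call begins. There is no depth.
- close_job(): hands the job in, once; it reports no verdict.
Trained networks look in a picture, given as the dict that the camera call returned (one of the last four; its "shot" number tells which), for a name from the list of things; names that differ only in an ending like _2 or _b are one class to them, and where a whole thing is asked for, a point or a joint stands for the part that bears it (a point fixed in the world has none). Each returns a list of dicts, best first, with "p" (0 to 1); they miss things now and then, are a little off and sometimes report something else, mostly with a low value. They report only what shows in the picture. A call takes as long as a camera call. They do not tell look-alikes from the thing itself.
- recognise(picture, label): "bbox" ([centre column, centre row, width, height] in pixels, round what is visible of it).
- mark_of(picture, label): "location" ([row, column] in pixels: a listed point, or the origin of a listed thing).
The state is a dict: "t": time; "qpos": joint angles; "qvel": joint speeds; "joint_torque": joint torques, N m; "ee_pos": TCP position; "orientation": TCP orientation; "ft_force": force on the tool from outside, world axes, zero at the start; "moment": the same for the moment, N m; "width": finger opening in mm.
Only numpy, scipy, OpenCV 4.12 (cv2) and the standard library are available. Lean on these libraries where they do the work, as an engineer would, in place of code of your own. Each camera call takes 0.05 s, during which the arm holds its last target. There are 200 camera calls.

## Working session

There is one attempt and no reset: what is moved stays moved. The work goes in short steps, Python scripts to look and compute and a tool call to move; the robot and the scene stay as the last step left them, time stands still between calls to the robot, and variables do not carry over. Pictures are saved under pics/ and viewed, about 12 in all and at most 16, crops included, and the job is handed in when it is done.

Besides the shell and the picture viewer there is one more tool, called after "Call:" as name([rows], argument=value, ...), one row to a line, values as JSON. move_arm: Moves the arm, as the interface text tells. Its arguments: {"type":"object","properties":{"motion":{"type":"array"}},"required":["motion"]}

```bash
mkdir -p pics; cat > h.py <<'E'
import numpy as np, cv2
from workcell import *
def ray(im,px,z):
    """pixel (col,row) -> world point at height z, pinhole cams"""
    T=im["camera_from_world"]; R=T[:3,:3]; c=-R.T@T[:3,3]
    K=im["mtx"]; u=np.linalg.solve(K,[px[0],px[1],1.]); 
    if im.get("fish"): 
        r=np.hypot(u[0],u[1]); th=r; s=np.sin(th)/max(r,1e-9); u=np.array([u[0]*s,u[1]*s,np.cos(th)])
    d=R.T@np.array([u[0],-u[1],-u[2]])
    return c+d*(z-c[2])/d[2]
def proj(im,P):
    T=im["camera_from_world"]; p=T[:3,:3]@np.array(P)+T[:3,3]; p=np.array([p[0],-p[1],-p[2]])
    if im.get("fish"):
        r=np.hypot(p[0],p[1]); th=np.arctan2(r,p[2]); p=np.array([p[0]/r*th,p[1]/r*th,1])
    q=im["mtx"]@p; return q[:2]/q[2]
def shot(n):
    im=get_image(n); im["fish"]=(n=="wrist"); return im
def save(im,name,crop=None,scale=1):
    c=im["color"][:,:,::-1]
    if crop: c=c[crop[1]:crop[3],crop[0]:crop[2]]
    cv2.imwrite("pics/"+name,cv2.resize(c,None,fx=scale,fy=scale,interpolation=cv2.INTER_CUBIC))
E
python3 - <<'E'
from h import *
a=shot("top"); b=shot("scene"); print(a.keys(),tcp_to_grasp)
save(a,"top0.png",scale=1.25); save(b,"scene0.png",scale=1.25)
Z=dict(jig=0,mat=0,pendant=0,selector_grip=87,selector_point=55,mark_red=55,glue=0,wax=0,tape=0,sander=0,blank1=0,blank2=0,blank3=0,clamp1_grip=86,clamp2_grip=86,clamp3_grip=86)
for n,im in(("top",a),("scene",b)):
  for k,z in Z.items():
    for d in mark_of(im,k)[:3]:
      r,c=d["location"]; print(n,k,round(d["p"],2),[round(c),round(r)],ray(im,(c,r),z)[:2].round())
E
```

```text
dict_keys(['color', 'mtx', 'camera_from_world', 'shot', 'fish']) 18.700000000000003
top jig 0.95 [318, 213] [430.  14.]
top mat 0.82 [425, 187] [ 500. -319.]
top mat 0.44 [321, 141] [654.  -2.]
top pendant 0.7 [439, 278] [ 224. -348.]
top pendant 0.62 [325, 146] [637. -14.]
top selector_grip 0.66 [451, 279] [ 228. -357.]
top selector_grip 0.2 [264, 165] [567. 164.]
top selector_point 0.62 [339, 154] [599. -56.]
top selector_point 0.51 [463, 290] [ 194. -399.]
top glue 0.84 [389, 234] [ 359. -203.]
top glue 0.35 [322, 147] [635.  -6.]
top wax 0.61 [240, 123] [720. 249.]
top tape 0.69 [258, 205] [459. 196.]
top sander 0.58 [263, 244] [339. 183.]
top blank1 0.91 [213, 179] [544. 335.]
top blank1 0.9 [268, 165] [584. 165.]
top blank1 0.7 [222, 219] [419. 308.]
top blank2 0.91 [213, 179] [544. 335.]
top blank2 0.9 [268, 165] [584. 165.]
top blank2 0.7 [222, 219] [419. 308.]
top blank3 0.91 [213, 179] [544. 335.]
top blank3 0.9 [268, 165] [584. 165.]
top blank3 0.7 [222, 219] [419. 308.]
top clamp1_grip 0.68 [264, 160] [584. 164.]
top clamp1_grip 0.58 [388, 233] [ 362. -185.]
top clamp2_gr
[... 534 characters left out ...]
0.81 [448, 215] [715. 246.]
scene tape 0.54 [360, 182] [463. 186.]
scene sander 0.8 [327, 164] [339. 177.]
scene sander 0.62 [364, 258] [633. -12.]
scene blank1 0.89 [412, 168] [542. 335.]
scene blank1 0.65 [375, 156] [426. 304.]
scene blank1 0.62 [390, 206] [581. 167.]
scene blank2 0.89 [412, 168] [542. 335.]
scene blank2 0.65 [375, 156] [426. 304.]
scene blank2 0.62 [390, 206] [581. 167.]
scene blank3 0.89 [412, 168] [542. 335.]
scene blank3 0.65 [375, 156] [426. 304.]
scene blank3 0.62 [390, 206] [581. 167.]
scene clamp1_grip 0.62 [397, 184] [585. 174.]
scene clamp2_grip 0.63 [375, 130] [408. 314.]
scene clamp2_grip 0.43 [317, 211] [497. -32.]
scene clamp3_grip 0.55 [414, 146] [535. 329.]
```

View pics/top0.png

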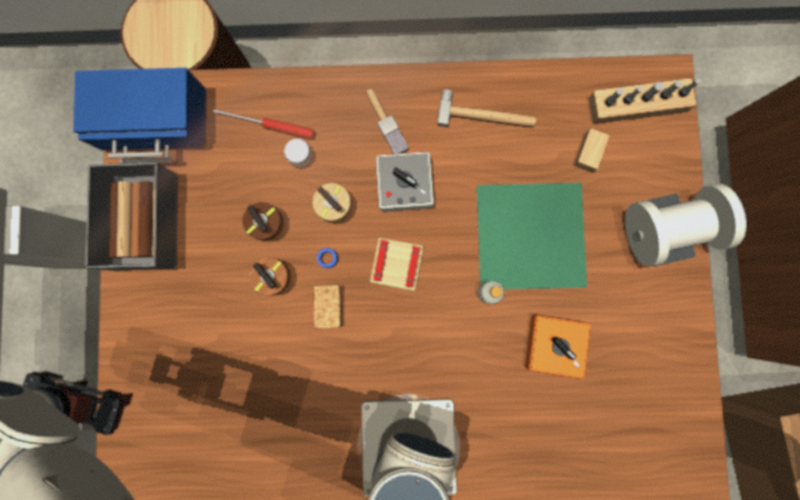

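View pics/scene0.png

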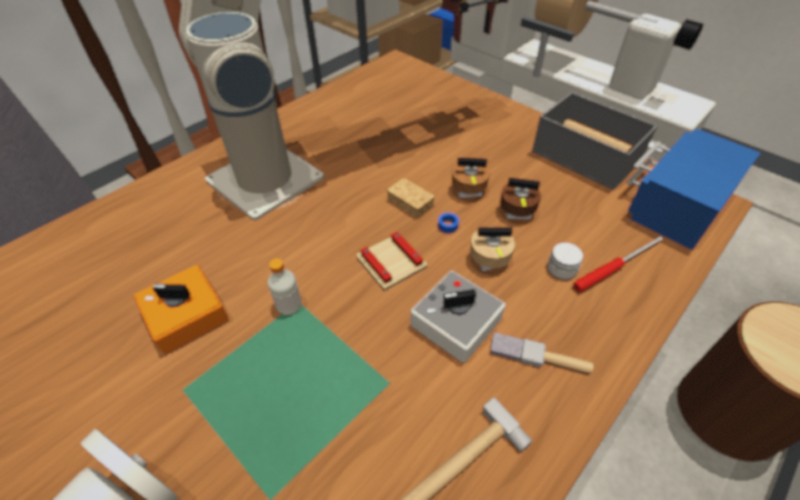

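Top view (scaled 1.25): the blanks are light (332,203), dark (263,221) and medium (270,276). The jig is at (397,264), the mat at (532,235) and the grey-topped pendant at (405,181), with its red stud at (388,194). 

Things that could be mistaken for each other:
- **Pendant:** the orange box at (560,346) is a look-alike, so I'm using the white/grey box at (405,181).
- **Blanks:** the white tin (297,152), blue ring (327,258), cork block (327,306) and stool (170,30) are not blanks.

Next I'll fit the poses of the mat, jig, pendant and stripes by colour.

```bash
cat > m.py <<'E'
from h import *
a=shot("top"); b=shot("scene")
def mask(im,lo,hi): return cv2.inRange(cv2.cvtColor(im["color"],cv2.COLOR_RGB2HSV),lo,hi)
def blobs(im,m,z,mina,box=None):
    n,l,s,c=cv2.connectedComponentsWithStats(m)
    for i in range(1,n):
        if s[i,4]<mina: continue
        p=np.argwhere(l==i)[:,::-1]
        w=np.array([ray(im,q,z)[:2] for q in p]).astype(np.float32)
        r=cv2.minAreaRect(w); mu=w.mean(0); e=np.linalg.eigh(np.cov((w-mu).T))[1][:,1]
        print(s[i,4],c[i].round(),"mean",mu.round(1),"rect",np.round(r[0],1),np.round(r[1],1),round(r[2],1),"axis rad",round(float(np.arctan2(e[1],e[0])%np.pi),3))
for n,im in(("top",a),("scene",b)):
    print(n,"mat");blobs(im,mask(im,(60,80,40),(90,255,200)),0,2000)
    print("red z30");blobs(im,mask(im,(0,190,110),(5,255,255))|mask(im,(174,190,110),(180,255,255)),30,8)
    print("yellow z58");blobs(im,mask(im,(24,150,130),(34,255,255)),58,4)
o=get_obs(); print(o["ee_pos"],o["orientation"],o["width"])
t=a["color"][100:240,180:370,::-1]; s=b["color"][110:290,280:470,::-1]
t=cv2.resize(t,(570,420),interpolation=cv2.INTER_CUBIC); s=cv2.resize(s,(570,540),interpolation=cv2.INTER_CUBIC)
cv2.imwrite("pics/crop1.png",t)
w=shot("wrist"); print("wrist cam",(-w["camera_from_world"][:3,:3].T@w["camera_from_world"][:3,3]).round(), w["mtx"].round().tolist(), (w["camera_from_world"][:3,:3]).round(2).tolist())
E
python3 m.py
```

```text
top mat
6647 [425. 188.] mean [ 497.5 -319.1] rect [ 496.9 -317.4] [253.6 253.6] 89.8 axis rad 0.861
red z30
62 [304. 208.] mean [444.5  52.9] rect [444.7  53.1] [10.  55.4] 77.3 axis rad 2.915
57 [330. 213.] mean [428.1 -23.7] rect [427.5 -23.7] [ 9.8 55.3] 78.8 axis rad 2.936
yellow z58
scene mat
12536 [227. 317.] mean [ 506.  -327.3] rect [ 496.4 -317.3] [254.6 253.7] 89.7 axis rad 0.976
red z30
151 [325. 199.] mean [449.7  49.1] rect [448.3  50.1] [18.3 98.8] 77.5 axis rad 2.907
135 [301. 212.] mean [434.3 -28.7] rect [430.3 -27.3] [ 14.6 100.4] 77.3 axis rad 2.914
363 [479. 219.] mean [785.5 260.5] rect [786.3 263.7] [130.2  24.3] 74.3 axis rad 1.308
yellow z58
20 [378. 144.] mean [435.2 297.9] rect [435.3 298.6] [ 8.8 23.2] 37.3 axis rad 2.352
28 [418. 161.] mean [565.4 311.3] rect [565.7 311.1] [12.6 20.8] 42.6 axis rad 2.254
7 [399. 201.] mean [611.9 151.7] rect [611.9 151.7] [ 2.5 14.1] 56.2 axis rad 2.562
[182.14946885 597.86355005 222.69516559] [-2.52447155e+00 -1.86989001e+00 -3.03680747e-05] 88.22709215962885
wrist cam [115. 619. 385.] [[310.0, 0.0, 321.0], [0.0, 310.0, 197.0], [0.0, 0.0, 1.0]] [[0.29, 0.96, 0.0], [-0.92, 0.28, -0.26], [-0.25, 0.08, 0.97]]
```

View pics/crop1.png

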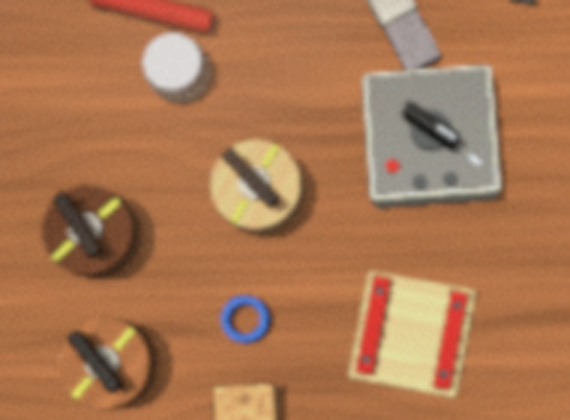

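The crop shows the grey pendant. Its pointer is at the white mark (474,160), the dark studs are at (450,180) and (420,182), and red is at (392,167), so red is the third click at 1.8. Each bar lies roughly across its stripe. Next I'll move over the blanks for a wrist view.

Call:
move_arm([
  [28,-30,4,0,0,0,80],
  [56,-60,8,0,0,0,80],
  [84,-89,12,0,0,0,80],
  [112,-118,16,0,0,0,80],
  [140,-147,20,0,0,0,80],
])

```text
t: 2.27
ee_pos: [323.0, 449.4, 243.0]
orientation: [-2.524, -1.871, -0.0]
ft_force: [0.4, -0.5, -0.6]
width: 80.1
```

Call:
move_arm([
  [28,-29,4,0,0,0,80],
  [56,-58,8,0,0,0,80],
  [84,-88,12,0,0,0,80],
  [112,-118,16,0,0,0,80],
  [140,-147,20,0,0,0,80],
])

```text
t: 2.68
ee_pos: [463.2, 302.1, 263.1]
orientation: [2.525, 1.87, 0.001]
ft_force: [0.6, 1.2, -1.1]
width: 80.0
```

Call:
move_arm([
  [28,-29,4,0,0,0,80],
  [28,-29,4,0,0,0,80],
  [28,-29,4,0,0,0,80],
])

```text
t: 2.93
ee_pos: [491.5, 273.4, 266.9]
orientation: [-2.528, -1.865, -0.001]
ft_force: [0.3, -0.5, 0.8]
width: 80.1
```

```bash
cat >> h.py <<'E'
def blank(im,k,rad=60,off=0):
    """returns grip xy list for a class"""
    return [(round(d["p"],2),np.round(d["location"][::-1],1),ray(im,d["location"][::-1],86)[:2].round(1)) for d in mark_of(im,k)[:4]]
def rect(im,xy,name,z=58,half=60,s=5):
    """rectified top view of plane z: image right=+x, up=+y"""
    g=np.arange(-half,half,1/s); mx=np.array([[proj(im,(xy[0]+u,xy[1]-v,z)) for u in g] for v in g],np.float32)
    o=cv2.remap(im["color"],mx[...,0],mx[...,1],cv2.INTER_CUBIC); cv2.imwrite("pics/"+name,o[:,:,::-1]); return o
E
python3 - <<'E'
from h import *
w=shot("wrist"); o=get_obs(); print(o["ee_pos"].round(1) if hasattr(o["ee_pos"],"round") else o["ee_pos"],o["orientation"],o["ft_force"])
for k in("clamp1_grip","clamp2_grip","clamp3_grip","jig"): print(k,blank(w,k))
for k in("blank1","blank2","blank3","jig"): print(k,[(round(d["p"],2),ray(w,d["location"][::-1],0)[:2].round(1)) for d in mark_of(w,k)[:4]])
save(w,"w1.png",scale=1.25)
E
```

```text
[490.3 274.3 266.6] [-2.52618428e+00 -1.86703564e+00  1.84447725e-04] [0.02556719 0.24129105 0.77020596]
clamp1_grip []
clamp2_grip [(0.87, array([339.5,  96.1]), array([410. , 320.8]))]
clamp3_grip [(0.93, array([383.1, 204. ]), array([542.6, 334.6]))]
jig [(0.97, array([152.5, 181.6]), array([431. ,  71.2]))]
blank1 [(0.84, array([416.8, 317.3])), (0.78, array([585.2, 167.4])), (0.63, array([543. , 335.3]))]
blank2 [(0.84, array([416.8, 317.3])), (0.78, array([585.2, 167.4])), (0.63, array([543. , 335.3]))]
blank3 [(0.84, array([416.8, 317.3])), (0.78, array([585.2, 167.4])), (0.63, array([543. , 335.3]))]
jig [(0.97, array([432.6,  15.1]))]
```

View pics/w1.png

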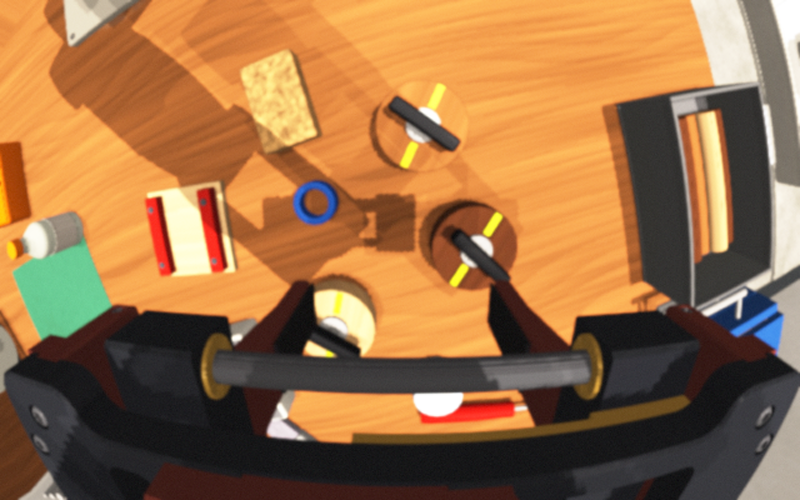

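The wrist view shows medium at (424,124), dark at (475,250), light at (338,325, partly hidden by a finger) and the jig at (190,228). Now I'll measure the stripe and bar axes.

```bash
cat >> h.py <<'E'
def pca(w):
    mu=w.mean(0); v,e=np.linalg.eigh(np.cov((w-mu).T)); return mu,float(np.arctan2(e[1,1],e[0,1]))%np.pi
def comp(m,minarea=20):
    n,l,s,c=cv2.connectedComponentsWithStats(m.astype(np.uint8)); return [np.argwhere(l==i) for i in range(1,n) if s[i,4]>=minarea]
def measure(im,xy,half=62,s=3):
    """stripe axis (z58) and bar axis+centre (z96) near xy"""
    out={}
    for nm,z in(("stripe",58),("bar",96)):
        g=np.arange(-half,half,1/s)
        mx=np.array([[proj(im,(xy[0]+u,xy[1]+v,z)) for u in g] for v in g],np.float32)
        c=cv2.remap(im["color"],mx[...,0],mx[...,1],cv2.INTER_LINEAR); h=cv2.cvtColor(c,cv2.COLOR_RGB2HSV)
        if nm=="stripe":
            m=(h[...,0]>=23)&(h[...,0]<=36)&(h[...,1]>170)&(h[...,2]>140); cs=comp(m,60)
            p=np.vstack(cs) if cs else np.zeros((0,2))
        else:
            m=(c.max(2)<75); cs=comp(cv2.morphologyEx(m.astype(np.uint8),cv2.MORPH_OPEN,np.ones((9,9))),500)
            cs=sorted(cs,key=lambda q:np.linalg.norm(q.mean(0)-half*s)); p=cs[0] if cs else np.zeros((0,2))
        if len(p)<60: out[nm]=None; continue
        w=p[:,::-1]/s-half+np.array(xy); mu,a=pca(w); r=cv2.minAreaRect(w.astype(np.float32))
        out[nm]=(mu.round(1),round(a,3),"rect",np.round(r[0],1),np.round(r[1],1),len(p))
    return out
def rails(im):
    h=cv2.cvtColor(im["color"],cv2.COLOR_RGB2HSV)
    m=((h[...,0]<6)|(h[...,0]>174))&(h[...,1]>180)&(h[...,2]>110)
    for p in comp(m,60):
        w=np.array([ray(im,q[::-1],30)[:2] for q in p]); 
        if abs(w.mean(0)-[438,13]).max()<90:
            mu,a=pca(w); r=cv2.minAreaRect(w.astype(np.float32)); print("rail",mu.round(1),round(a-np.pi,3),np.round(r[0],1),np.round(r[1],1),round(r[2],1))
E
python3 - <<'E'
from h import *
w=shot("wrist")
for n,xy in(("med",(411,320)),("dark",(543,335)),("light",(584,166))): print(n,measure(w,xy))
rails(w)
b=shot("scene");print([(k,[ (round(d["p"],2),ray(b,d["location"][::-1],0)[:2].round()) for d in mark_of(b,k)]) for k in["blank1"]])
E
```

```text
med {'stripe': (array([436.2, 298.6]), 2.407, 'rect', array([436.2, 298.6]), array([ 9.1, 25.6]), 1972), 'bar': (array([412.4, 314.2]), 0.635, 'rect', array([415.1, 315.7]), array([65.8, 10.6]), 4211)}
dark {'stripe': (array([545.9, 335.8]), 2.298, 'rect', array([546.2, 335.4]), array([10.2, 88.7]), 4529), 'bar': (array([565.3, 340.6]), 0.37, 'rect', array([559.1, 332.1]), array([112. ,  37.2]), 17297)}
light {'stripe': (array([567.6, 178.3]), 2.601, 'rect', array([583.2, 169.2]), array([ 4.7, 76.9]), 993), 'bar': (array([592. , 155.8]), 0.71, 'rect', array([583.8, 165.8]), array([123.7, 123.7]), 82733)}
rail [446.   59.4] -0.181 [445.1  59.9] [20.5 98. ] 78.4
rail [427.5 -15.3] -0.217 [428.1 -15.9] [24.5 96.8] 77.4
[('blank1', [(0.96, array([542., 328.])), (0.76, array([583., 172.])), (0.6, array([422., 320.]))])]
```

Call:
move_arm([
  [-20,11,-20,0,0,0.12,60],
  [-40,22,-40,0,0,0.24,60],
  [-60,33,-60,0,0,0.36,60],
  [-77,43,-77,0,0,0.48,60],
  [-77,43,-77,0,0,0.6,60],
])

```text
t: 3.95
ee_pos: [408.7, 317.5, 186.4]
orientation: [-1.848, -2.537, 0.01]
ft_force: [-0.1, -1.6, 0.2]
width: 60.2
```

Call:
move_arm([
  [0,0,0,0,0,0.12,60],
  [0,0,0,0,0,0.24,60],
  [0,0,0,0,0,0.33,60],
  [0,0,0,0,0,0.33,60],
  [0,0,0,0,0,0.33,60],
])

```text
t: 4.37
ee_pos: [413.2, 317.9, 189.7]
orientation: [1.422, 2.801, 0.0]
ft_force: [1.1, -0.4, 0.4]
width: 59.9
```

```bash
cat >> h.py <<'E'
from scipy.spatial.transform import Rotation as Rn
def state():
    o=get_obs(); x=Rn.from_rotvec(o["orientation"]).as_matrix()
    print("tcp",np.round(o["ee_pos"],1),"phi",round(float(np.arctan2(x[1,0],x[0,0])),3),"zt",x[:,2].round(3),"F",np.round(o["ft_force"],1),"M",np.round(o["moment"],2),"w",round(o["width"],1),"q6",round(o["qpos"][5],2),"t",round(o["t"],1))
E
cat > look.py <<'E'
import sys
from h import *
w=shot("wrist"); state()
for k in("clamp1_grip","clamp2_grip","clamp3_grip"): print(k,blank(w,k))
print(measure(w,(float(sys.argv[1]),float(sys.argv[2])),half=48))
save(w,sys.argv[3],scale=1.25)
E
python3 look.py 413 317 med1.png
```

```text
tcp [413.2 317.9 189.7] phi 2.202 zt [ 0.  0. -1.] F [ 0.1 -0.5 -0.1] M [0.04 0.04 0.05] w 60.0 q6 -1.57 t 4.4
clamp1_grip []
clamp2_grip [(0.61, array([321.3, 192.9]), array([411.6, 317.2]))]
clamp3_grip [(0.64, array([259.1, 306.4]), array([548.8, 336.8]))]
{'stripe': (array([419.1, 314.3]), 2.406, 'rect', array([413.8, 318.7]), array([ 8.7, 86. ]), 3082), 'bar': (array([410.3, 316.9]), 0.653, 'rect', array([411.2, 317.6]), array([69.6, 14. ]), 7800)}
```

View pics/med1.png

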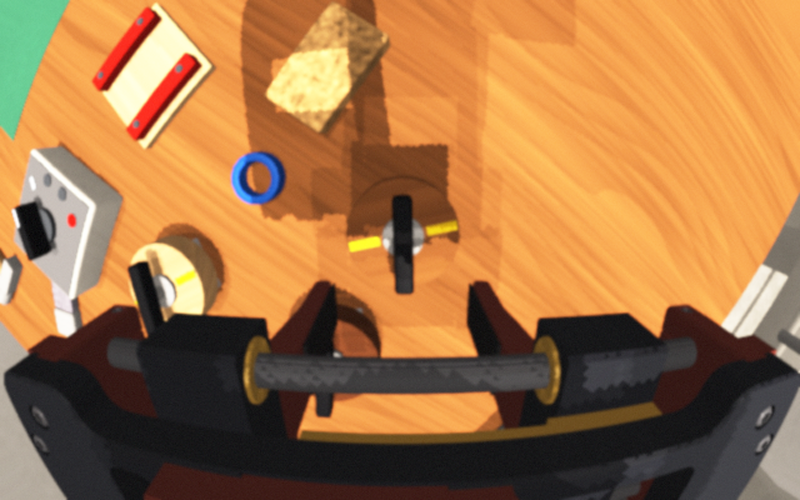

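Medium's bar is at (403,245), centred between the fingers, and it measures 69.6 x 14 mm as it should. Before grasping I'll hover over the jig to get its exact pose, because the fit allows only 2.5 mm.

Call:
move_arm([
  [3,-40,0,0,0,0,60],
  [6,-80,0,0,0,0,60],
  [9,-120,0,0,0,0,60],
  [12,-160,0,0,0,0,60],
  [15,-200,0,0,0,0,60],
])

```text
t: 4.98
ee_pos: [428.0, 116.2, 189.8]
orientation: [1.418, 2.803, 0.0]
ft_force: [1.0, 1.1, 0.4]
width: 59.9
```

Call:
move_arm([
  [4,-40,0,0,0,0,60],
  [8,-80,0,0,0,0,60],
  [12,-105,0,0,0,0,60],
  [12,-105,0,0,0,0,60],
  [12,-105,0,0,0,0,60],
])

```text
t: 5.4
ee_pos: [440.3, 11.7, 189.8]
orientation: [1.424, 2.8, 0.0]
ft_force: [0.0, 0.4, -0.4]
width: 59.6
```

```bash
cat > jig.py <<'E'
from h import *
w=shot("wrist"); state(); rails(w)
print([(round(d["p"],2),ray(w,d["location"][::-1],0)[:2].round(1)) for d in mark_of(w,"jig")])
o=rect(w,(438,13),"jig1.png",z=30,half=75,s=4)
h=cv2.cvtColor(o,cv2.COLOR_RGB2HSV)
m=((h[...,0]<6)|(h[...,0]>174))&(h[...,1]>170)&(h[...,2]>90)
for p in comp(m,800):
    q=np.stack([438-75+p[:,1]/4,13+75-p[:,0]/4],1).astype(np.float32); r=cv2.minAreaRect(q); print(np.round(r[0],1),np.round(r[1],1),round(r[2],2),pca(q))
E
python3 jig.py
```

```text
tcp [440.1  12.7 189.7] phi 2.203 zt [-0.  0. -1.] F [-0.8 -0.4  0.1] M [0.01 0.04 0.  ] w 60.1 q6 -2.2 t 5.5
rail [426.3 -21.2] -0.219 [427.4 -21.2] [16.7 97.2] 77.5
rail [443.5  54.3] -0.22 [444.3  54.4] [17.7 97. ] 77.3
[(0.82, array([432.8,  16.9]))]
[444.2  53.6] [19.6 97.4] 77.28 (array([443.77057,  53.60821], dtype=float32), 2.9254061853458446)
[427.3 -21.3] [16.8 97.5] 77.54 (array([426.99664 , -21.365973], dtype=float32), 2.9206672996432905)
```

View pics/jig1.png

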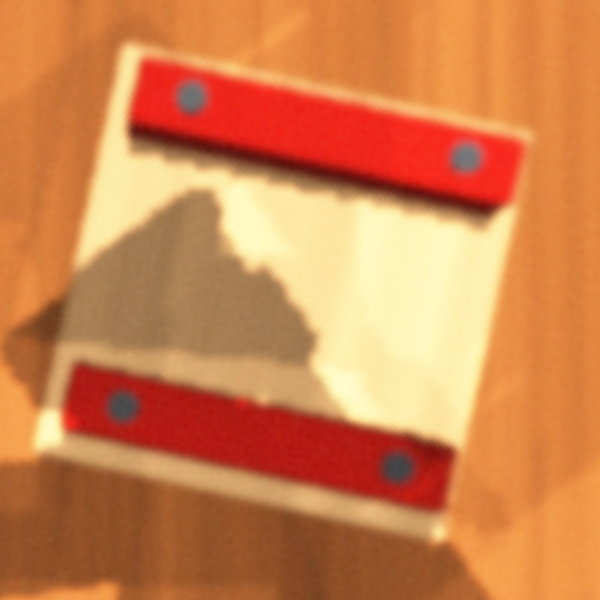

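The screws give the jig's centre as (436.6, 17.4) and its rail angle as -0.218, with a cross spacing of 79.3 mm against 79 nominal. I'll turn the tool half round and look again to cancel any camera offset.

Call:
move_arm([
  [0,0,0,0,0,-0.124,60],
  [0,0,0,0,0,-0.248,60],
  [0,0,0,0,0,-0.372,60],
  [0,0,0,0,0,-0.496,60],
  [0,0,0,0,0,-0.62,60],
])

```text
t: 5.92
ee_pos: [440.0, 14.4, 189.6]
orientation: [-2.21, -2.232, 0.0]
ft_force: [-0.4, 0.8, 0.9]
width: 60.4
```

Call:
move_arm([
  [0,0,0,0,0,-0.124,60],
  [0,0,0,0,0,-0.248,60],
  [0,0,0,0,0,-0.372,60],
  [0,0,0,0,0,-0.496,60],
  [0,0,0,0,0,-0.62,60],
])

```text
t: 6.33
ee_pos: [440.0, 14.4, 189.6]
orientation: [-2.786, -1.452, 0.0]
ft_force: [-0.2, -0.4, -0.3]
width: 60.3
```

Call:
move_arm([
  [0,0,0,0,0,-0.124,60],
  [0,0,0,0,0,-0.248,60],
  [0,0,0,0,0,-0.372,60],
  [0,0,0,0,0,-0.496,60],
  [0,0,0,0,0,-0.62,60],
])

```text
t: 6.75
ee_pos: [440.0, 14.4, 189.6]
orientation: [-3.096, -0.533, 0.0]
ft_force: [-0.4, 0.1, -0.7]
width: 60.3
```

Call:
move_arm([
  [0,0,0,0,0,-0.124,60],
  [0,0,0,0,0,-0.248,60],
  [0,0,0,0,0,-0.372,60],
  [0,0,0,0,0,-0.496,60],
  [0,0,0,0,0,-0.62,60],
])

```text
t: 7.17
ee_pos: [440.0, 14.4, 189.6]
orientation: [-3.111, 0.437, 0.0]
ft_force: [-0.3, 0.9, 0.6]
width: 60.2
```

Call:
move_arm([
  [0,0,0,0,0,-0.124,60],
  [0,0,0,0,0,-0.248,60],
  [0,0,0,0,0,-0.372,60],
  [0,0,0,0,0,-0.496,60],
  [0,0,0,0,0,-0.62,60],
])

```text
t: 7.58
ee_pos: [440.0, 14.4, 189.6]
orientation: [-2.829, 1.365, 0.0]
ft_force: [0.5, 0.0, -0.1]
width: 60.1
```

Call:
move_arm([
  [0,0,0,0,0,-0.025,60],
  [0,0,0,0,0,-0.025,60],
  [0,0,0,0,0,-0.025,60],
])

```text
t: 7.83
ee_pos: [440.0, 13.6, 189.7]
orientation: [2.818, -1.388, -0.0]
ft_force: [-0.4, 0.6, 0.8]
width: 59.8
```

```bash
sed -i 's/jig1/jig2/' jig.py; cat >> jig.py <<'E'
# screws: grey dots
g=cv2.inRange(h,(0,0,40),(180,90,150))
for p in comp(g,60):
    if len(p)<600:
        r=p.mean(0); print("dot",len(p),r.round(),(438-75+r[1]/4).round(1),(13+75-r[0]/4).round(1))
E
python3 jig.py
```

```text
tcp [440.1  13.4 189.7] phi -0.916 zt [-0.  0. -1.] F [ 0.6 -0.  -0. ] M [-0.03  0.1  -0.03] w 59.9 q6 0.92 t 7.9
rail [446.   55.3] -0.221 [444.7  55.6] [16.7 98.1] 77.3
rail [429.4 -20.6] -0.22 [428.4 -20.6] [17.5 97.7] 77.3
[(0.59, array([437.5,  17.8]))]
[444.9  55.5] [17.  98.6] 77.43 (array([444.88986,  55.49436], dtype=float32), 2.921950302695678)
[428.5 -19.5] [19.9 98. ] 77.39 (array([428.9673  , -19.529741], dtype=float32), 2.9258466383059805)
dot 461 [ 99. 190.] 410.4 63.2
dot 368 [160. 464.] 479.0 48.0
dot 470 [408. 121.] 393.2 -14.1
dot 456 [470. 395.] 461.9 -29.4
```

View pics/jig2.png

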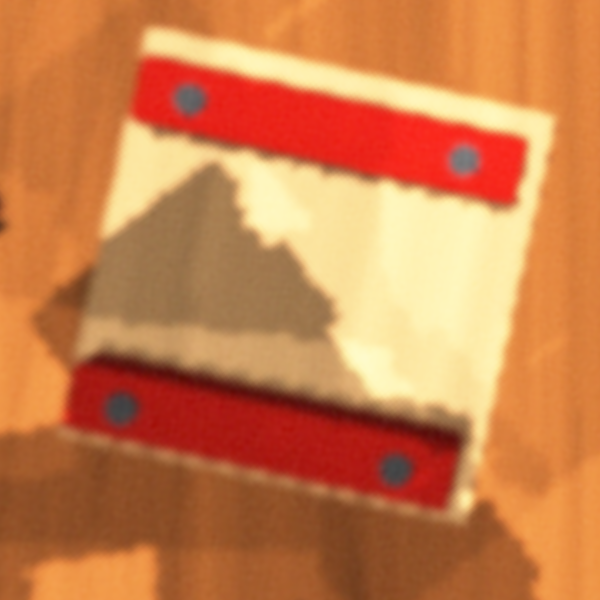

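Both looks agree to 0.5 mm: jig centre (436.4, 17.1), rails at -0.22. Now back to medium.

Call:
move_arm([
  [-4,40,0,0,0,0,50],
  [-8,80,0,0,0,0,50],
  [-12,120,0,0,0,0,50],
  [-16,160,0,0,0,0,50],
  [-20,200,0,0,0,0,50],
])

```text
t: 8.35
ee_pos: [419.7, 214.7, 189.8]
orientation: [-2.816, 1.393, -0.0]
ft_force: [0.8, -0.4, 0.3]
width: 50.2
```

Call:
move_arm([
  [-4,40,0,0,0,0,50],
  [-8,80,0,0,0,0,50],
  [-9,104,0,0,0,0,50],
  [-9,104,0,0,0,0,50],
  [-9,104,0,0,0,0,50],
])

```text
t: 8.77
ee_pos: [410.7, 317.7, 189.4]
orientation: [2.817, -1.389, -0.0]
ft_force: [-0.3, -0.2, 0.1]
width: 50.0
```

```bash
python3 look.py 411 317 med2.png
```

```text
tcp [410.6 316.6 189.3] phi -0.918 zt [-0.001 -0.001 -1.   ] F [-0.4  0.3 -0.3] M [-0.11  0.16 -0.06] w 49.7 q6 1.55 t 8.8
clamp1_grip [(0.61, array([537.2, 154.3]), array([582.2, 169.3]))]
clamp2_grip [(0.73, array([321.5, 190.1]), array([416. , 321.8]))]
clamp3_grip [(0.71, array([400.5,  61.4]), array([548.5, 337.5]))]
{'stripe': (array([417.9, 314.2]), 2.408, 'rect', array([413.3, 318.3]), array([ 8.3, 86. ]), 3030), 'bar': (array([413.5, 319.1]), 0.647, 'rect', array([414.4, 319.7]), array([69.1, 14.4]), 8106)}
```

Call:
move_arm([
  [2,2,-40,0,0,0,40],
  [2,2,-80,0,0,0,40],
  [2,2,-110,0,0,0,40],
  [2,2,-120,0,0,0,40],
  [2,2,-120,0,0,0,40],
])

```text
t: 9.38
ee_pos: [411.9, 316.8, 67.6]
orientation: [2.81, -1.394, -0.004]
ft_force: [-0.3, 0.4, 0.0]
width: 40.0
```

Call:
move_arm([
  [0,0,0,0,0,0,5],
  [0,0,0,0,0,0,5],
  [0,0,0,0,0,0,5],
  [0,0,0,0,0,0,5],
  [0,0,0,0,0,0,5],
])

```text
t: 9.8
ee_pos: [414.0, 319.6, 71.1]
orientation: [-2.813, 1.394, -0.002]
ft_force: [-0.7, 0.1, 6.5]
width: 14.0
```

Call:
move_arm([
  [0,0,0,0,0,0,5],
  [0,0,10,0,0,0,5],
  [0,0,35,0,0,0,5],
  [0,0,70,0,0,0,5],
  [0,0,70,0,0,0,5],
])

```text
t: 10.22
ee_pos: [415.6, 320.7, 145.0]
orientation: [-2.809, 1.391, -0.006]
ft_force: [1.6, 1.3, -4.2]
width: 13.8
```

```bash
cat >> h.py <<'E'
def held(im,xy,dz):
    """stripe angle of held blank raised dz"""
    h=cv2.cvtColor(im["color"],cv2.COLOR_RGB2HSV); m=(h[...,0]>=23)&(h[...,0]<=36)&(h[...,1]>170)&(h[...,2]>110)
    for p in comp(m,25):
        w=np.array([ray(im,q[::-1],58+dz)[:2] for q in p])
        if np.linalg.norm(w.mean(0)-xy)<60: print("piece",len(p),w.mean(0).round(1),"axis",round(pca(w)[1],3),"dir from axis",round(float(np.arctan2(*(w.mean(0)-xy)[::-1]))%np.pi,3))
E
cat > hl.py <<'E'
import sys
from h import *
w=shot("wrist"); state(); o=get_obs()
held(w,np.array(o["ee_pos"][:2]),o["ee_pos"][2]-69); 
if len(sys.argv)>1: save(w,sys.argv[1],scale=1.25)
E
python3 hl.py held1.png
```

```text
tcp [414.9 320.2 142.8] phi -0.92 zt [ 0.005  0.004 -1.   ] F [ 0.1 -0.1 -4.2] M [-0.07  0.15  0.01] w 13.8 q6 1.55 t 10.3
piece 307 [437.5 299.4] axis 2.397 dir from axis 2.399
piece 327 [390.7 342. ] axis 2.461 dir from axis 2.409
```

View pics/held1.png

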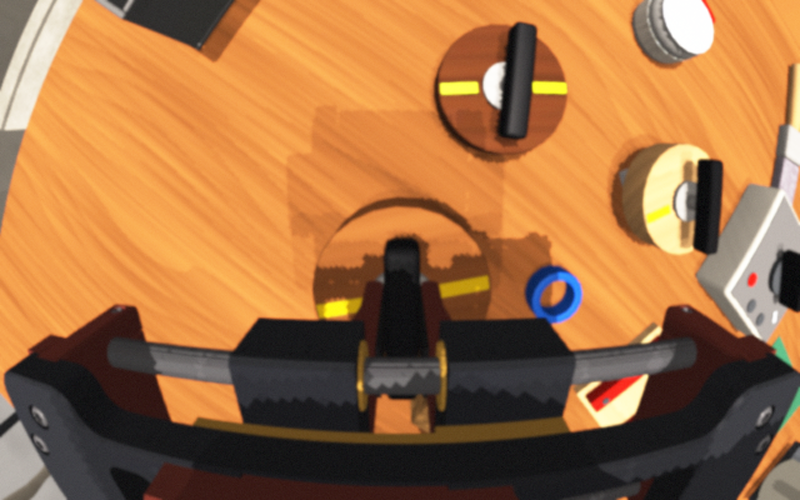

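Medium is held, with its stripe at 2.404. I'll carry it over the jig and rotate +0.516 on the way.

Call:
move_arm([
  [2,-35,0,0,0,0.1,5],
  [4,-72,0,0,0,0.2,5],
  [7,-110,0,0,0,0.31,5],
  [10,-147,0,0,0,0.42,5],
  [13,-184,0,0,0,0.516,5],
])

```text
t: 10.68
ee_pos: [424.7, 133.1, 138.6]
orientation: [3.079, -0.62, -0.003]
ft_force: [-0.0, -0.3, -4.2]
width: 13.8
```

Call:
move_arm([
  [3,-37,0,0,0,0,5],
  [6,-74,0,0,0,0,5],
  [8,-105,0,0,0,0,5],
  [9,-119,0,0,0,0,5],
  [9,-119,0,0,0,0,5],
])

```text
t: 11.1
ee_pos: [434.1, 13.3, 138.7]
orientation: [3.076, -0.635, -0.003]
ft_force: [-0.6, -0.5, -5.0]
width: 13.5
```

Call:
move_arm([
  [0,0,0,0,0,0,5],
  [0,0,0,0,0,0,5],
  [0,0,0,0,0,0,5],
])

```text
t: 11.35
ee_pos: [434.7, 16.7, 139.3]
orientation: [3.078, -0.628, -0.002]
ft_force: [-1.1, 0.3, -4.1]
width: 13.8
```

```bash
python3 hl.py
```

```text
tcp [434.8  16.8 139.4] phi -0.403 zt [-0.001  0.    -1.   ] F [-0.1  1.1 -4.3] M [-0.    0.1  -0.01] w 13.4 q6 0.41 t 11.4
piece 333 [465.2   9.3] axis 2.918 dir from axis 2.9
piece 290 [403.2  23. ] axis 2.977 dir from axis 2.947
```

Call:
move_arm([
  [2,0,-15,0,0,0,5],
  [2,0,-30,0,0,0,5],
  [2,0,-40,0,0,0,5],
  [2,0,-48,0,0,0,5],
  [2,0,-52,0,0,0,5],
])

```text
t: 11.82
ee_pos: [436.6, 16.5, 86.7]
orientation: [3.078, -0.628, -0.002]
ft_force: [0.4, 0.3, -4.0]
width: 13.7
```

Call:
move_arm([
  [0,0,-2,0,0,0,5],
  [0,0,-4,0,0,0,5],
  [0,0,-6,0,0,0,5],
  [0,0,-6,0,0,0,5],
])

```text
t: 12.15
ee_pos: [437.8, 15.9, 83.2]
orientation: [-3.078, 0.63, -0.002]
ft_force: [-4.8, -1.1, 14.0]
width: 13.5
```

```bash
python3 hl.py
```

```text
tcp [437.8  15.8  83.2] phi -0.404 zt [ 0.001 -0.    -1.   ] F [-5.  -0.3 15.3] M [-0.09  1.01  0.02] w 14.0 q6 0.41 t 12.2
piece 338 [468.2   8.3] axis 2.925 dir from axis 2.9
piece 299 [406.2  22.2] axis 2.971 dir from axis 2.945
```

The foot is seated in the channel. I'm turning clockwise.

Call:
move_arm([
  [0,0,1,0,0,-0.11,5],
  [0,0,1,0,0,-0.22,5],
  [0,0,1,0,0,-0.33,5],
  [0,0,1,0,0,-0.44,5],
  [0,0,1,0,0,-0.55,5],
])

```text
t: 12.62
ee_pos: [439.0, 16.1, 83.7]
orientation: [-2.785, 1.448, -0.005]
ft_force: [1.7, 1.6, -2.3]
width: 13.6
```

Call:
move_arm([
  [0,0,0,0,0,-0.11,5],
  [0,0,0,0,0,-0.22,5],
  [0,0,0,0,0,-0.33,5],
  [0,0,0,0,0,-0.44,5],
  [0,0,0,0,0,-0.55,5],
])

```text
t: 13.03
ee_pos: [439.1, 15.7, 83.7]
orientation: [-2.287, 2.15, -0.005]
ft_force: [2.4, -1.9, -1.6]
width: 13.7
```

Call:
move_arm([
  [0,0,0,0,0,-0.1,5],
  [0,0,0,0,0,-0.2,5],
  [0,0,0,0,0,-0.3,5],
  [0,0,0,0,0,-0.38,5],
  [0,0,0,0,0,-0.38,5],
])

```text
t: 13.45
ee_pos: [439.0, 15.5, 83.7]
orientation: [-1.843, 2.541, -0.004]
ft_force: [1.8, -2.3, 0.2]
width: 14.1
```

```bash
python3 hl.py turn1.png
```

```text
tcp [439.   15.6  83.7] phi -1.882 zt [ 0.004 -0.    -1.   ] F [ 2.7 -2.4  1.5] M [-0.57 -0.34 -0.02] w 13.8 q6 1.89 t 13.5
piece 244 [473.1   5.7] axis 2.829 dir from axis 2.857
```

View pics/turn1.png

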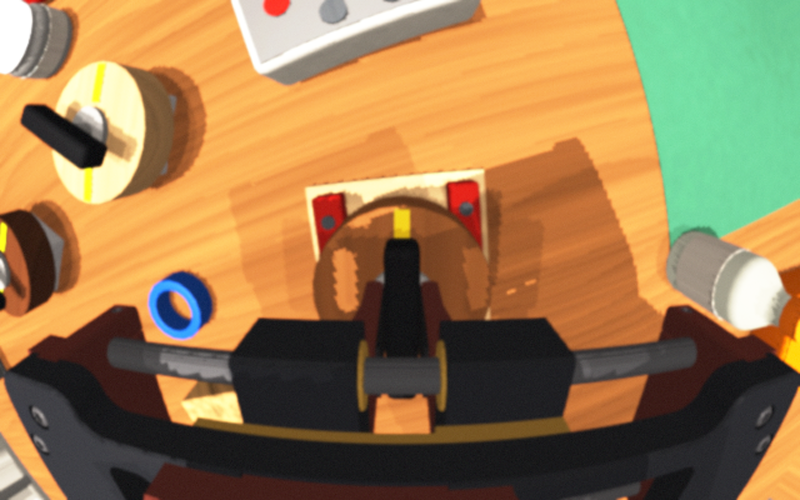

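The stripe now lies under the bar (2.83–2.86 against the bar at 2.83). I'll give it a little more to confirm the stop.

Call:
move_arm([
  [0,0,0,0,0,-0.05,5],
  [0,0,0,0,0,-0.1,5],
  [0,0,0,0,0,-0.1,5],
])

```text
t: 13.75
ee_pos: [438.4, 15.7, 83.6]
orientation: [-1.721, 2.626, -0.003]
ft_force: [1.1, -2.0, 5.6]
width: 14.5
```

```bash
python3 hl.py
```

```text
tcp [438.5  15.8  83.6] phi -1.98 zt [ 0.003 -0.    -1.   ] F [ 0.6 -1.7  5.1] M [-0.39  0.05  0.67] w 14.6 q6 1.99 t 13.8
piece 243 [473.    5.3] axis 2.797 dir from axis 2.847
```

The moment is now 0.67 N m, so the screw is at its stop. I'll unwind, lift and carry it to the mat.

Call:
move_arm([
  [0,0,0,0,0,0.1,5],
  [0,0,10,0,0,0.1,5],
  [0,0,30,0,0,0.1,5],
  [0,0,60,0,0,0.1,5],
  [0,0,60,0,0,0.1,5],
])

```text
t: 14.22
ee_pos: [439.2, 16.1, 146.6]
orientation: [-1.844, 2.537, -0.005]
ft_force: [0.4, 0.2, -5.1]
width: 14.0
```

Call:
move_arm([
  [11,-38,0,0,0,0,5],
  [22,-76,0,0,0,0,5],
  [33,-115,0,0,0,0,5],
  [44,-154,0,0,0,0,5],
  [55,-193,0,0,0,0,5],
])

```text
t: 14.63
ee_pos: [491.5, -178.5, 142.1]
orientation: [1.847, -2.541, -0.002]
ft_force: [1.0, 1.4, -4.8]
width: 13.5
```

Call:
move_arm([
  [11,-38,0,0,0,0,5],
  [22,-76,0,0,0,0,5],
  [33,-115,0,0,0,0,5],
  [46,-154,0,0,0,0,5],
  [56,-193,0,0,0,0,5],
])

```text
t: 15.05
ee_pos: [547.9, -371.5, 141.5]
orientation: [1.847, -2.542, -0.003]
ft_force: [-0.2, -0.2, -3.6]
width: 13.6
```

Call:
move_arm([
  [0,0,0,0,0,0,5],
  [0,0,-20,0,0,0,5],
  [0,0,-40,0,0,0,5],
  [0,0,-55,0,0,0,5],
  [0,0,-60,0,0,0,5],
])

```text
t: 15.47
ee_pos: [545.7, -368.2, 78.9]
orientation: [1.846, -2.54, -0.01]
ft_force: [-1.0, -0.1, -4.8]
width: 13.9
```

```bash
python3 hl.py
```

```text
tcp [ 546.  -368.3   79.2] phi -1.884 zt [-0.005  0.004 -1.   ] F [-1.3  0.5 -5.5] M [-0.02  0.16 -0.01] w 14.0 q6 1.27 t 15.5
piece 244 [ 580.6 -378.3] axis 2.872 dir from axis 2.862
```

Call:
move_arm([
  [0,0,-4,0,0,0,5],
  [0,0,-7,0,0,0,5],
  [0,0,-8,0,0,0,5],
  [0,0,-8,0,0,0,5],
])

```text
t: 15.85
ee_pos: [548.4, -370.2, 75.2]
orientation: [-1.848, 2.54, -0.001]
ft_force: [-0.4, 0.4, -4.6]
width: 13.8
```

Call:
move_arm([
  [0,0,0,0,0,0,40],
  [0,0,0,0,0,0,40],
  [0,0,0,0,0,0,40],
  [0,0,30,0,0,0,40],
  [0,0,65,0,0,0,40],
])

```text
t: 16.27
ee_pos: [546.6, -369.1, 138.2]
orientation: [1.847, -2.539, -0.008]
ft_force: [-0.2, 0.4, 0.6]
width: 39.5
```

Call:
move_arm([
  [-2,34,10,0,0,0.1,50],
  [-4,72,20,0,0,0.2,50],
  [-6,111,30,0,0,0.3,50],
  [-8,150,40,0,0,0.4,50],
  [-10,190,50,0,0,0.52,50],
])

```text
t: 16.68
ee_pos: [538.1, -178.9, 190.9]
orientation: [-2.442, 1.975, -0.002]
ft_force: [0.9, -0.2, 1.0]
width: 50.0
```

```bash
cat > chk.py <<'E'
from h import *
state()
for n in("top","scene","wrist"):
  w=shot(n); print(n,[(round(d["p"],2),ray(w,d["location"][::-1],0)[:2].round()) for d in mark_of(w,"blank1")])
print([(k,measure(w,xy,half=55)) for k,xy in(("546",(546,-368)),)])
E
python3 chk.py
```

```text
tcp [ 538.1 -178.9  190.9] phi -1.36 zt [ 0.002 -0.001 -1.   ] F [ 0.9 -0.2  1. ] M [ 0.04  0.08 -0.03] w 50.0 q6 1.02 t 16.7
top [(0.9, array([586., 169.])), (0.61, array([548., 330.])), (0.54, array([ 554., -373.]))]
scene [(0.98, array([580., 160.])), (0.94, array([ 553., -368.])), (0.9, array([534., 327.]))]
wrist [(0.92, array([ 543., -369.])), (0.89, array([588., 164.])), (0.77, array([548., 329.]))]
[('546', {'stripe': (array([ 547. , -369.6]), 2.829, 'rect', array([ 548.2, -370.2]), array([10.1, 86.8]), 2575), 'bar': (array([ 522.6, -358.8]), 2.945, 'rect', array([ 537., -366.]), array([ 92. , 105.3]), 32103)})]
```

Medium stands upright on the mat at (547,-370). Next is the light blank.

Call:
move_arm([
  [5,39,0,0,0,0.12,50],
  [10,79,0,0,0,0.24,50],
  [15,119,0,0,0,0.36,50],
  [20,159,0,0,0,0.48,50],
  [26,200,0,0,0,0.58,50],
])

```text
t: 17.4
ee_pos: [564.5, 19.8, 189.2]
orientation: [2.904, -1.197, -0.001]
ft_force: [0.5, -1.1, -0.1]
width: 50.0
```

Call:
move_arm([
  [5,39,0,0,0,0,50],
  [10,79,0,0,0,0,50],
  [16,119,0,0,0,0,50],
  [22,147,0,0,0,0,50],
  [22,147,0,0,0,0,50],
])

```text
t: 17.82
ee_pos: [588.0, 170.3, 189.3]
orientation: [-2.902, 1.198, -0.001]
ft_force: [0.0, -0.8, -0.5]
width: 50.2
```

Call:
move_arm([
  [0,0,0,0,0,0,50],
  [0,0,0,0,0,0,50],
  [0,0,0,0,0,0,50],
])

```text
t: 18.07
ee_pos: [586.2, 164.9, 189.2]
orientation: [2.901, -1.203, -0.001]
ft_force: [-0.5, -0.1, 0.3]
width: 49.9
```

```bash
python3 look.py 586 168 light1.png
```

```text
tcp [586.2 164.9 189.4] phi -0.787 zt [-0.001 -0.    -1.   ] F [ 0.5  0.1 -0.5] M [-0.01  0.11 -0.02] w 49.9 q6 1.04 t 18.1
clamp1_grip [(0.85, array([317.3, 192. ]), array([587.1, 170.9]))]
clamp2_grip []
clamp3_grip [(0.58, array([160.7, 102.3]), array([545.7, 334.6]))]
{'stripe': (array([588.8, 166.1]), 2.612, 'rect', array([586.8, 167. ]), array([ 7.6, 85.1]), 2626), 'bar': (array([587.1, 167.9]), 0.722, 'rect', array([587.7, 168.4]), array([69.5, 13.2]), 7725)}
```

Light's bar measures 69.5 x 13.2 mm at angle 0.722, and its screw is at about 0.32. Gripping it.

Call:
move_arm([
  [0,2,-40,0,0,-0.062,40],
  [0,2,-80,0,0,-0.062,40],
  [0,2,-108,0,0,-0.062,40],
  [0,2,-120,0,0,-0.062,40],
  [0,2,-120,0,0,-0.062,40],
])

```text
t: 18.68
ee_pos: [584.2, 167.9, 66.9]
orientation: [2.861, -1.289, -0.007]
ft_force: [-0.9, 0.0, 0.4]
width: 40.1
```

Call:
move_arm([
  [0,0,0,0,0,0,40],
  [0,0,0,0,0,0,5],
  [0,0,0,0,0,0,5],
  [0,0,0,0,0,0,5],
  [0,0,0,0,0,0,5],
])

```text
t: 19.1
ee_pos: [587.0, 169.1, 71.1]
orientation: [-2.863, 1.289, -0.003]
ft_force: [0.1, -0.1, -0.6]
width: 16.9
```

Call:
move_arm([
  [0,0,0,0,0,0,5],
  [0,0,10,0,0,0,5],
  [0,0,35,0,0,0,5],
  [0,0,70,0,0,0,5],
  [0,0,70,0,0,0,5],
])

```text
t: 19.52
ee_pos: [589.2, 169.8, 145.5]
orientation: [-2.86, 1.287, -0.01]
ft_force: [3.1, 0.4, -3.9]
width: 13.6
```

```bash
python3 hl.py
```

```text
tcp [588.3 169.5 143.1] phi -0.846 zt [ 0.006  0.002 -1.   ] F [ 0.3 -0.6 -5.6] M [-0.08  0.11 -0.07] w 13.8 q6 1.11 t 19.6
piece 319 [614.9 152.7] axis 2.6 dir from axis 2.577
piece 213 [560.  186.3] axis 2.54 dir from axis 2.607
```

Call:
move_arm([
  [-25,-25,0,0,0,0.07,5],
  [-50,-50,0,0,0,0.14,5],
  [-75,-75,0,0,0,0.21,5],
  [-100,-100,0,0,0,0.28,5],
  [-125,-126,0,0,0,0.327,5],
])

```text
t: 19.98
ee_pos: [458.3, 42.0, 138.4]
orientation: [3.037, -0.8, -0.004]
ft_force: [0.8, -1.2, -4.9]
width: 13.8
```

Call:
move_arm([
  [-20,-20,0,0,0,0,5],
  [-25,-25,0,0,0,0,5],
  [-25,-25,0,0,0,0,5],
  [-25,-25,0,0,0,0,5],
  [-25,-25,0,0,0,0,5],
])

```text
t: 20.4
ee_pos: [437.3, 18.4, 139.6]
orientation: [-3.036, 0.806, -0.001]
ft_force: [0.2, 0.7, -4.4]
width: 13.8
```

Call:
move_arm([
  [0,0,0,0,0,0,5],
  [0,0,0,0,0,0,5],
  [0,0,0,0,0,0,5],
])

```text
t: 20.65
ee_pos: [436.6, 18.4, 139.6]
orientation: [-3.037, 0.805, -0.0]
ft_force: [0.4, -1.7, -5.2]
width: 13.8
```

```bash
python3 hl.py
```

```text
tcp [436.5  18.3 139.6] phi -0.518 zt [-0.  0. -1.] F [-0.5  0.6 -5.2] M [-0.07  0.06  0.04] w 13.4 q6 0.53 t 20.7
piece 300 [467.6  12.5] axis 2.922 dir from axis 2.957
piece 240 [405.   26.2] axis 2.917 dir from axis 2.895
```

Call:
move_arm([
  [0,-1.7,-15,0,0,0,5],
  [0,-1.7,-30,0,0,0,5],
  [0,-1.7,-40,0,0,0,5],
  [0,-1.7,-48,0,0,0,5],
  [0,-1.7,-52,0,0,0,5],
])

```text
t: 21.12
ee_pos: [435.9, 16.3, 86.8]
orientation: [3.036, -0.806, -0.002]
ft_force: [-0.2, -0.2, -6.3]
width: 13.8
```

Call:
move_arm([
  [0,0,-2,0,0,0,5],
  [0,0,-4,0,0,0,5],
  [0,0,-6,0,0,0,5],
  [0,0,-6,0,0,0,5],
])

```text
t: 21.45
ee_pos: [437.5, 16.6, 83.1]
orientation: [-3.035, 0.807, -0.003]
ft_force: [-2.3, 2.5, 9.8]
width: 14.0
```

```bash
python3 hl.py
```

```text
tcp [437.4  16.5  83.1] phi -0.519 zt [ 0.002  0.001 -1.   ] F [-1.7  3.7  8.6] M [ 0.44  0.69 -0.01] w 14.0 q6 0.53 t 21.5
piece 339 [467.9  10.7] axis 2.92 dir from axis 2.952
piece 235 [405.5  24.4] axis 2.897 dir from axis 2.9
```

Seated at the same height as before. Turning.

Call:
move_arm([
  [0,0,1,0,0,-0.11,5],
  [0,0,1,0,0,-0.22,5],
  [0,0,1,0,0,-0.33,5],
  [0,0,1,0,0,-0.44,5],
  [0,0,1,0,0,-0.55,5],
])

```text
t: 21.92
ee_pos: [436.7, 15.9, 83.4]
orientation: [-2.7, 1.606, -0.002]
ft_force: [0.4, -2.6, -2.1]
width: 13.6
```

Call:
move_arm([
  [0,0,0,0,0,-0.11,5],
  [0,0,0,0,0,-0.22,5],
  [0,0,0,0,0,-0.33,5],
  [0,0,0,0,0,-0.44,5],
  [0,0,0,0,0,-0.55,5],
])

```text
t: 22.33
ee_pos: [436.6, 15.9, 83.2]
orientation: [-2.162, 2.279, -0.002]
ft_force: [-0.6, -2.0, -3.3]
width: 14.2
```

Call:
move_arm([
  [0,0,0,0,0,-0.1,5],
  [0,0,0,0,0,-0.2,5],
  [0,0,0,0,0,-0.3,5],
  [0,0,0,0,0,-0.36,5],
  [0,0,0,0,0,-0.36,5],
])

```text
t: 22.75
ee_pos: [436.9, 15.9, 83.3]
orientation: [-1.725, 2.625, -0.003]
ft_force: [0.9, -3.4, -1.3]
width: 14.6
```

```bash
python3 hl.py
```

```text
tcp [436.9  15.9  83.3] phi -1.976 zt [ 0.002 -0.001 -1.   ] F [ 0.3 -3.8 -0.1] M [-0.49  0.15  0.72] w 14.6 q6 1.99 t 22.8
piece 247 [470.9   5.7] axis 2.796 dir from axis 2.849
```

It is at the stop (0.72 N m). To the mat.

Call:
move_arm([
  [0,0,0,0,0,0.1,5],
  [0,0,10,0,0,0.1,5],
  [0,0,30,0,0,0.1,5],
  [0,0,60,0,0,0.1,5],
  [0,0,60,0,0,0.1,5],
])

```text
t: 23.22
ee_pos: [439.0, 16.4, 147.0]
orientation: [-1.848, 2.533, -0.006]
ft_force: [1.6, -0.4, -4.2]
width: 13.7
```

Call:
move_arm([
  [12,-38,0,0,0,0,5],
  [25,-75,0,0,0,0,5],
  [39,-112,0,0,0,0,5],
  [53,-149,0,0,0,0,5],
  [68,-186,0,0,0,0,5],
])

```text
t: 23.63
ee_pos: [504.0, -171.4, 142.2]
orientation: [-1.852, 2.537, 0.001]
ft_force: [0.8, 0.9, -4.3]
width: 13.6
```

Call:
move_arm([
  [18,-35,0,0,0,0,5],
  [36,-70,0,0,0,0,5],
  [45,-86,0,0,0,0,5],
  [45,-86,0,0,0,0,5],
  [45,-86,-20,0,0,0,5],
])

```text
t: 24.05
ee_pos: [551.4, -257.8, 124.8]
orientation: [-1.848, 2.536, -0.008]
ft_force: [1.0, -0.2, -5.4]
width: 13.9
```

Call:
move_arm([
  [0,0,-20,0,0,0,5],
  [0,0,-38,0,0,0,5],
  [0,0,-46,0,0,0,5],
  [0,0,-50,0,0,0,5],
  [0,0,-51,0,0,0,5],
])

```text
t: 24.47
ee_pos: [548.8, -255.3, 71.5]
orientation: [1.854, -2.536, -0.002]
ft_force: [1.0, 0.6, -4.7]
width: 14.2
```

```bash
python3 hl.py
```

```text
tcp [ 549.2 -255.5   71.8] phi -1.879 zt [ 0.  0. -1.] F [-0.3  0.4 -4.3] M [-0.04  0.08 -0.02] w 13.8 q6 1.42 t 24.5
piece 255 [ 582.5 -265. ] axis 2.81 dir from axis 2.864
```

Call:
move_arm([
  [0,0,-1,0,0,0,40],
  [0,0,-1,0,0,0,40],
  [0,0,-1,0,0,0,40],
  [0,0,30,0,0,0,40],
  [0,0,68,0,0,0,40],
])

```text
t: 24.93
ee_pos: [547.4, -254.9, 138.3]
orientation: [1.853, -2.534, -0.008]
ft_force: [0.3, -0.2, 0.6]
width: 39.4
```

Call:
move_arm([
  [0,28,25,0,0,0.1,50],
  [0,65,40,0,0,0.2,50],
  [0,104,50,0,0,0.3,50],
  [0,144,50,0,0,0.4,50],
  [0,184,50,0,0,0.5,50],
])

```text
t: 25.35
ee_pos: [549.9, -70.5, 191.7]
orientation: [-2.426, 1.992, -0.005]
ft_force: [0.9, 0.4, -0.7]
width: 50.2
```

Call:
move_arm([
  [0,40,0,0,0,0.11,50],
  [0,80,0,0,0,0.22,50],
  [0,120,0,0,0,0.33,50],
  [0,160,0,0,0,0.33,50],
  [0,200,0,0,0,0.33,50],
])

```text
t: 25.77
ee_pos: [549.3, 130.2, 190.7]
orientation: [-2.718, 1.572, -0.002]
ft_force: [0.6, 0.0, -1.1]
width: 50.4
```

Call:
move_arm([
  [0,40,0,0,0,0,50],
  [0,80,0,0,0,0,50],
  [0,120,0,0,0,0,50],
  [0,160,0,0,0,0,50],
  [0,200,0,0,0,0,50],
])

```text
t: 26.18
ee_pos: [549.1, 330.5, 190.6]
orientation: [-2.718, 1.572, -0.001]
ft_force: [0.2, -0.7, 0.4]
width: 49.9
```

Call:
move_arm([
  [0,2,0,0,0,0,50],
  [0,2,0,0,0,0,50],
  [0,2,0,0,0,0,50],
  [0,2,0,0,0,0,50],
])

```text
t: 26.52
ee_pos: [549.2, 328.9, 189.9]
orientation: [2.718, -1.574, 0.0]
ft_force: [-0.4, -0.7, 0.6]
width: 49.9
```

```bash
python3 look.py 546 332 dark1.png
```

```text
tcp [549.3 328.7 189.9] phi -1.051 zt [-0. -0. -1.] F [ 1.2 -0.2  0.3] M [-0.11  0.07 -0.01] w 50.2 q6 1.57 t 26.6
clamp1_grip []
clamp2_grip [(0.75, array([613.2, 359.6]), array([ 547. , -357.7]))]
clamp3_grip [(0.69, array([314.4, 173.6]), array([564.6, 345. ])), (0.59, array([313.1, 196.4]), array([546.1, 335.9]))]
{'stripe': (array([547.6, 333.2]), 2.3, 'rect', array([546. , 335.5]), array([ 8.9, 87.8]), 3188), 'bar': (array([545.2, 329.5]), 0.375, 'rect', array([547.8, 330.7]), array([57.2, 61.9]), 15622)}
```

View pics/dark1.png

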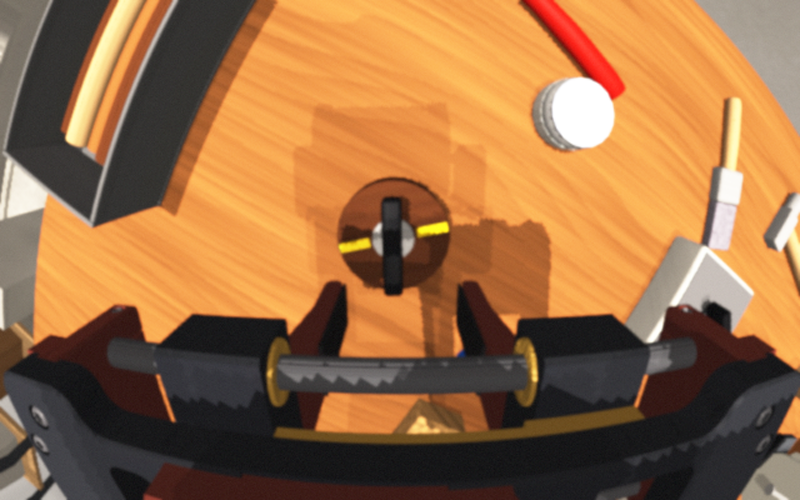

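Dark's bar runs from (392,198) to (394,294), nearly along the tool's y. I'll repeat the bar fit with a tighter black threshold.

```bash
python3 - <<'E'
from h import *
w=shot("wrist"); c=w["color"]; state()
for th in(35,42,50):
    m=(c.max(2)<th).astype(np.uint8); m[:140]=0; m[245:]=0; m[:,:285]=0; m[:,345:]=0
    cs=comp(cv2.morphologyEx(m,cv2.MORPH_OPEN,np.ones((3,3))),100)
    for p in cs:
        q=np.array([ray(w,x[::-1],96)[:2] for x in p]).astype(np.float32); r=cv2.minAreaRect(q); print(th,len(p),np.round(r[0],1),np.round(r[1],1),pca(q))
e=[ray(w,(313.6,158.4),96),ray(w,(315.2,235.2),96)];print(e,np.arctan2(*(e[0]-e[1])[:2][::-1]))
held(w,np.array([546.,333.]),0)
E
```

```text
tcp [549.4 329.1 189.9] phi -1.05 zt [ 0.  0. -1.] F [ 0.2 -0.2  0.7] M [-0.04  0.14 -0.06] w 50.0 q6 1.57 t 26.8
35 484 [538.5 331.1] [45.7 12.2] (array([540.19904, 332.74945], dtype=float32), 0.5045360425111434)
42 735 [538.6 330.9] [47.3 13.1] (array([538.7732, 331.0683], dtype=float32), 0.540773954073142)
50 928 [547.7 336.5] [68.7 14. ] (array([544.412  , 333.93372], dtype=float32), 0.5000864531877927)
[array([577.57804141, 352.74618137,  96.        ]), array([518.58078686, 317.88197898,  96.        ])] 0.5337356837571334
piece 187 [567.4 311.3] axis 2.238 dir from axis 2.349
piece 159 [524.8 358.7] axis 2.293 dir from axis 2.26
```

Call:
move_arm([
  [-3.3,6.5,-40,0,0,0,40],
  [-3.3,6.5,-80,0,0,0,40],
  [-3.3,6.5,-108,0,0,0,40],
  [-3.3,6.5,-120,0,0,0,40],
  [-3.3,6.5,-120,0,0,0,40],
])

```text
t: 27.18
ee_pos: [544.1, 335.2, 66.7]
orientation: [2.715, -1.572, -0.004]
ft_force: [-0.2, -0.0, -0.1]
width: 40.0
```

Call:
move_arm([
  [0,0,0,0,0,0,40],
  [0,0,0,0,0,0,5],
  [0,0,0,0,0,0,5],
  [0,0,0,0,0,0,5],
  [0,0,0,0,0,0,5],
])

```text
t: 27.6
ee_pos: [546.6, 337.1, 71.1]
orientation: [-2.718, 1.572, -0.002]
ft_force: [0.5, -2.5, 1.2]
width: 17.0
```

Call:
move_arm([
  [0,0,0,0,0,0,5],
  [0,0,10,0,0,0,5],
  [0,0,35,0,0,0,5],
  [0,0,70,0,0,0,5],
  [0,0,70,0,0,0,5],
])

```text
t: 28.02
ee_pos: [548.7, 338.5, 145.8]
orientation: [-2.713, 1.57, -0.006]
ft_force: [2.5, 0.6, -3.7]
width: 13.6
```

Call:
move_arm([
  [0,0,0,0,0,0,5],
  [0,0,0,0,0,0,5],
  [0,0,0,0,0,0,5],
])

```text
t: 28.27
ee_pos: [544.5, 335.8, 137.9]
orientation: [2.717, -1.572, -0.003]
ft_force: [0.2, 1.0, -4.1]
width: 13.7
```

```bash
python3 hl.py
```

```text
tcp [544.5 335.9 137.8] phi -1.049 zt [-0.003 -0.002 -1.   ] F [ 0.2 -0.6 -4.8] M [0.01 0.11 0.06] w 14.0 q6 1.58 t 28.3
piece 343 [563.2 312.1] axis 2.277 dir from axis 2.236
piece 331 [522.3 359.7] axis 2.352 dir from axis 2.321
```

Call:
move_arm([
  [-12,-36,0,0,0,0.11,5],
  [-24,-73,0,0,0,0.22,5],
  [-36,-110,0,0,0,0.33,5],
  [-48,-147,0,0,0,0.44,5],
  [-60,-183,0,0,0,0.55,5],
])

```text
t: 28.73
ee_pos: [484.0, 151.9, 138.4]
orientation: [3.045, -0.766, -0.004]
ft_force: [0.2, 0.1, -4.8]
width: 13.8
```

Call:
move_arm([
  [-13,-36,0,0,0,0.089,5],
  [-26,-73,0,0,0,0.089,5],
  [-38,-108,0,0,0,0.089,5],
  [-49,-136,0,0,0,0.089,5],
  [-49,-136,0,0,0,0.089,5],
])

```text
t: 29.15
ee_pos: [433.0, 14.0, 138.4]
orientation: [3.073, -0.644, -0.008]
ft_force: [-1.5, -0.6, -5.2]
width: 13.9
```

Call:
move_arm([
  [0,0,0,0,0,0,5],
  [0,0,0,0,0,0,5],
  [0,0,0,0,0,0,5],
  [0,0,0,0,0,0,5],
])

```text
t: 29.48
ee_pos: [437.3, 18.5, 139.5]
orientation: [-3.076, 0.637, 0.0]
ft_force: [0.1, -0.0, -4.9]
width: 13.4
```

```bash
python3 hl.py
```

```text
tcp [437.2  18.5 139.5] phi -0.408 zt [-0.  0. -1.] F [ 0.2  0.8 -3.9] M [-0.04  0.07  0.01] w 13.7 q6 0.42 t 29.5
piece 374 [467.5  10.4] axis 2.915 dir from axis 2.881
piece 317 [405.2  24.5] axis 2.997 dir from axis 2.957
```

Call:
move_arm([
  [0,-1.2,-15,0,0,0,5],
  [0,-1.2,-30,0,0,0,5],
  [0,-1.2,-40,0,0,0,5],
  [0,-1.2,-48,0,0,0,5],
  [0,-1.2,-52,0,0,0,5],
])

```text
t: 29.95
ee_pos: [436.6, 17.0, 86.7]
orientation: [3.076, -0.638, -0.002]
ft_force: [-0.5, -0.3, -5.6]
width: 13.8
```

Call:
move_arm([
  [0,0,-2,0,0,0,5],
  [0,0,-4,0,0,0,5],
  [0,0,-6,0,0,0,5],
  [0,0,-6,0,0,0,5],
])

```text
t: 30.28
ee_pos: [437.5, 16.5, 82.9]
orientation: [-3.076, 0.639, -0.002]
ft_force: [-3.2, 0.6, 8.5]
width: 13.8
```

```bash
python3 hl.py
```

```text
tcp [437.5  16.5  82.9] phi -0.41 zt [ 0.001  0.    -1.   ] F [-2.8 -0.5  8.2] M [ 0.06  0.63 -0.  ] w 14.0 q6 0.42 t 30.3
piece 372 [467.6   8.4] axis 2.916 dir from axis 2.878
piece 320 [405.5  22.4] axis 3.002 dir from axis 2.961
```

Seated. Turning by about 1.57.

Call:
move_arm([
  [0,0,1,0,0,-0.11,5],
  [0,0,1,0,0,-0.22,5],
  [0,0,1,0,0,-0.33,5],
  [0,0,1,0,0,-0.44,5],
  [0,0,1,0,0,-0.55,5],
])

```text
t: 30.75
ee_pos: [438.6, 16.6, 83.5]
orientation: [-2.781, 1.457, -0.005]
ft_force: [2.4, 1.0, -4.3]
width: 13.8
```

Call:
move_arm([
  [0,0,0,0,0,-0.11,5],
  [0,0,0,0,0,-0.22,5],
  [0,0,0,0,0,-0.33,5],
  [0,0,0,0,0,-0.44,5],
  [0,0,0,0,0,-0.55,5],
])

```text
t: 31.17
ee_pos: [438.7, 16.2, 83.6]
orientation: [-2.281, 2.157, -0.005]
ft_force: [2.1, -3.8, -2.8]
width: 13.8
```

Call:
move_arm([
  [0,0,0,0,0,-0.11,5],
  [0,0,0,0,0,-0.22,5],
  [0,0,0,0,0,-0.33,5],
  [0,0,0,0,0,-0.43,5],
  [0,0,0,0,0,-0.47,5],
])

```text
t: 31.58
ee_pos: [438.6, 15.9, 83.6]
orientation: [-1.719, 2.627, -0.005]
ft_force: [1.9, -4.8, -1.3]
width: 14.6
```

```bash
python3 hl.py
```

```text
tcp [438.7  15.9  83.6] phi -1.982 zt [ 0.004 -0.001 -1.   ] F [ 2.1 -4.6 -1.6] M [-0.87 -0.2   0.77] w 14.4 q6 1.99 t 31.6
piece 261 [471.6   5.5] axis 2.803 dir from axis 2.837
```

At the stop (0.77 N m). I'll carry it to the third spot, arcing clear of the glue bottle.

Call:
move_arm([
  [0,0,0,0,0,0.1,5],
  [0,0,10,0,0,0.1,5],
  [0,0,30,0,0,0.1,5],
  [0,0,60,0,0,0.1,5],
  [0,0,60,0,0,0.1,5],
])

```text
t: 32.05
ee_pos: [439.6, 16.7, 147.1]
orientation: [-1.847, 2.534, -0.006]
ft_force: [1.2, -0.4, -3.9]
width: 13.8
```

Call:
move_arm([
  [10,-38,0,0,0,0,5],
  [20,-76,0,0,0,0,5],
  [30,-114,0,0,0,0,5],
  [40,-152,0,0,0,0,5],
  [48,-190,0,0,0,0,5],
])

```text
t: 32.47
ee_pos: [485.0, -175.1, 142.4]
orientation: [-1.851, 2.538, 0.0]
ft_force: [1.5, 0.2, -3.6]
width: 13.7
```

Call:
move_arm([
  [0,-40,0,0,0,0,5],
  [-5,-80,0,0,0,0,5],
  [-20,-117,0,0,0,0,5],
  [-36,-154,0,0,0,0,5],
  [-48,-186,0,0,0,0,5],
])

```text
t: 32.88
ee_pos: [435.2, -361.2, 141.9]
orientation: [1.85, -2.539, -0.002]
ft_force: [0.9, 1.0, -4.6]
width: 14.0
```

Call:
move_arm([
  [0,0,0,0,0,0,5],
  [0,0,-20,0,0,0,5],
  [0,0,-40,0,0,0,5],
  [0,0,-60,0,0,0,5],
  [0,0,-68,0,0,0,5],
])

```text
t: 33.3
ee_pos: [435.3, -358.0, 71.9]
orientation: [1.85, -2.538, -0.007]
ft_force: [-0.7, 1.5, -5.2]
width: 13.6
```

Call:
move_arm([
  [0,0,-2,0,0,0,5],
  [0,0,-3,0,0,0,5],
  [0,0,-3,0,0,0,5],
])

```text
t: 33.55
ee_pos: [437.1, -359.3, 71.8]
orientation: [-1.852, 2.537, -0.0]
ft_force: [1.2, 0.3, -5.1]
width: 13.9
```

```bash
python3 hl.py
```

```text
tcp [ 437.2 -359.5   72. ] phi -1.88 zt [ 0.001 -0.    -1.   ] F [-0.4  0.2 -4.8] M [ 0.06  0.12 -0.02] w 14.1 q6 1.17 t 33.6
piece 247 [ 470.1 -368.8] axis 2.811 dir from axis 2.867
```

Call:
move_arm([
  [0,0,-1,0,0,0,40],
  [0,0,-1,0,0,0,40],
  [0,0,-1,0,0,0,40],
  [0,0,30,0,0,0,40],
  [0,0,68,0,0,0,40],
])

```text
t: 34.02
ee_pos: [435.3, -358.2, 138.2]
orientation: [1.852, -2.536, -0.009]
ft_force: [0.2, -0.9, 0.2]
width: 39.4
```

Call:
move_arm([
  [10,20,30,0,0,0.12,50],
  [28,50,50,0,0,0.24,50],
  [46,85,60,0,0,0.36,50],
  [66,118,70,0,0,0.48,50],
  [86,151,80,0,0,0.6,50],
])

```text
t: 34.43
ee_pos: [523.7, -207.3, 221.3]
orientation: [-2.524, 1.869, -0.003]
ft_force: [0.5, -0.6, 0.3]
width: 50.3
```

Call:
move_arm([
  [20,35,0,0,0,0.12,50],
  [40,70,0,0,0,0.24,50],
  [60,105,0,0,0,0.36,50],
  [80,140,0,0,0,0.48,50],
  [100,175,0,0,0,0.6,50],
])

```text
t: 34.85
ee_pos: [623.8, -31.6, 220.4]
orientation: [-2.965, 1.039, -0.002]
ft_force: [0.4, -0.8, -0.0]
width: 49.8
```

Call:
move_arm([
  [12,21,0,0,0,0,50],
  [12,21,0,0,0,0,50],
  [12,21,0,0,0,0,50],
  [12,21,0,0,0,0,50],
])

```text
t: 35.18
ee_pos: [634.4, -12.9, 219.7]
orientation: [2.961, -1.048, -0.0]
ft_force: [-0.9, 1.0, -0.3]
width: 49.7
```

```bash
cat > pend.py <<'E'
import sys
from h import *
w=shot("wrist"); state()
for k,z in(("selector_grip",87),("selector_point",55),("mark_red",55)): print(k,[(round(d["p"],2),ray(w,d["location"][::-1],z)[:2].round(1)) for d in mark_of(w,k)])
rect(w,(635,-12),sys.argv[1],z=55,half=75,s=4)
for n in("top","scene"):
  b=shot(n); print(n,[(round(d["p"],2),ray(b,d["location"][::-1],0)[:2].round()) for d in mark_of(b,"blank1")])
save(b,"sc_"+sys.argv[1],(140,130,460,330),2.5)
E
python3 pend.py pend1.png
```

```text
tcp [634.3 -13.5 219.7] phi -0.681 zt [-0. -0. -1.] F [ 0.5  0.3 -0.2] M [-0.02  0.08 -0.03] w 49.8 q6 0.64 t 35.2
selector_grip [(0.74, array([637.2,  -5.1]))]
selector_point []
mark_red [(0.71, array([599.8,  34.3]))]
top [(0.92, array([ 541., -257.])), (0.79, array([ 554., -379.])), (0.6, array([ 431., -360.]))]
scene [(0.91, array([ 426., -357.])), (0.83, array([ 534., -267.])), (0.71, array([ 546., -363.]))]
```

View pics/pend1.png

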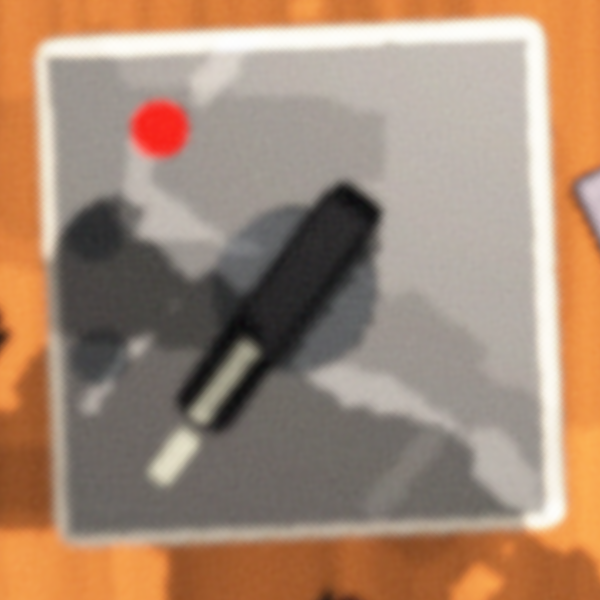

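View pics/sc_pend1.png

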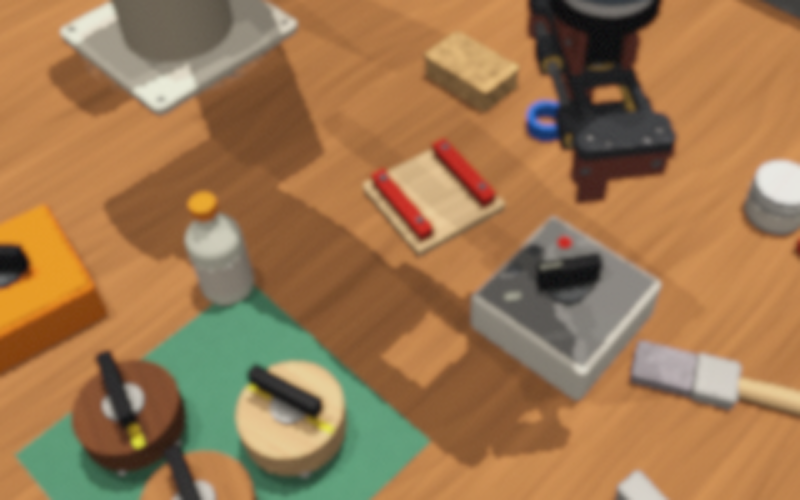

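The rectified pendant shows red at (160,130), the white mark at (175,457) and the axis at (295,288). That puts the axis at (633.9,-9.0) and the pointer at -2.19, with 1.8 rad between the marks, which is consistent. In the scene view all three blanks stand on the mat. Light has shifted slightly, probably the announced knock, but it is still well inside. Now I'll grip the selector.

Call:
move_arm([
  [-0.4,4.5,-40,0,0,0.06,40],
  [-0.4,4.5,-80,0,0,0.06,40],
  [-0.4,4.5,-115,0,0,0.06,40],
  [-0.4,4.5,-140,0,0,0.06,40],
  [-0.4,4.5,-150,0,0,0.06,40],
])

```text
t: 36.0
ee_pos: [631.8, -8.2, 65.7]
orientation: [2.99, -0.958, -0.009]
ft_force: [-0.7, 0.3, 0.2]
width: 40.1
```

Call:
move_arm([
  [0,0,0,0,0,0,40],
  [0,0,0,0,0,0,40],
  [0,0,0,0,0,0,10],
  [0,0,0,0,0,0,10],
  [0,0,0,0,0,0,10],
])

```text
t: 36.42
ee_pos: [635.6, -8.1, 71.6]
orientation: [-2.991, 0.958, -0.005]
ft_force: [0.2, 0.7, -0.3]
width: 23.4
```

Call:
move_arm([
  [0,0,0,0,0,0,10],
  [0,0,0,0,0,0,10],
])

```text
t: 36.58
ee_pos: [634.8, -7.8, 70.9]
orientation: [-2.991, 0.959, -0.001]
ft_force: [-1.7, 0.5, 4.2]
width: 14.1
```

```bash
cat > fin.py <<'E'
from h import *
state(); b=shot("scene"); t=shot("top")
for im in(t,b): print([(round(d["p"],2),ray(im,d["location"][::-1],0)[:2].round()) for d in mark_of(im,"blank1")])
E
python3 fin.py
```

```text
tcp [634.8  -7.8  70.9] phi -0.62 zt [ 0.001  0.    -1.   ] F [-1.7  0.5  4.2] M [ 0.13  0.61 -0.04] w 14.1 q6 0.59 t 36.6
[(0.86, array([ 540., -261.])), (0.81, array([ 555., -379.])), (0.79, array([ 434., -358.]))]
[(0.98, array([ 557., -369.])), (0.9, array([ 438., -352.])), (0.63, array([ 543., -267.]))]
```

All blanks are in place. Turning the selector 1.8 rad clockwise.

Call:
move_arm([
  [0,0,0,0,0,-0.11,10],
  [0,0,0,0,0,-0.22,10],
  [0,0,0,0,0,-0.33,10],
  [0,0,0,0,0,-0.44,10],
  [0,0,0,0,0,-0.55,10],
])

```text
t: 37.2
ee_pos: [635.3, -8.5, 70.9]
orientation: [-2.614, 1.741, -0.003]
ft_force: [1.0, -2.4, 4.4]
width: 14.0
```

Call:
move_arm([
  [0,0,0,0,0,-0.11,10],
  [0,0,0,0,0,-0.22,10],
  [0,0,0,0,0,-0.33,10],
  [0,0,0,0,0,-0.44,10],
  [0,0,0,0,0,-0.55,10],
])

```text
t: 37.62
ee_pos: [635.4, -9.3, 70.9]
orientation: [-2.044, 2.385, -0.004]
ft_force: [0.3, -6.1, 4.6]
width: 14.0
```

Call:
move_arm([
  [0,0,0,0,0,-0.11,10],
  [0,0,0,0,0,-0.22,10],
  [0,0,0,0,0,-0.33,10],
  [0,0,0,0,0,-0.44,10],
  [0,0,0,0,0,-0.55,10],
])

```text
t: 38.03
ee_pos: [635.0, -10.0, 70.9]
orientation: [-1.319, 2.851, -0.005]
ft_force: [-1.1, -9.2, 5.8]
width: 13.8
```

Call:
move_arm([
  [0,0,0,0,0,-0.1,10],
  [0,0,0,0,0,-0.15,10],
  [0,0,0,0,0,-0.15,10],
])

```text
t: 38.28
ee_pos: [634.8, -10.2, 70.9]
orientation: [1.105, -2.941, 0.005]
ft_force: [-2.6, -9.8, 6.0]
width: 13.8
```

```bash
python3 -c "
from h import *
state()"
```

```text
tcp [634.8 -10.2  70.9] phi -2.422 zt [ 0.001 -0.003 -1.   ] F [-2.6 -9.8  6. ] M [-1.78  0.58  0.02] w 13.8 q6 2.39 t 38.3
```

Call:
move_arm([
  [0,0,0,0,0,0,40],
  [0,0,0,0,0,0,40],
  [0,0,0,0,0,0,40],
  [0,0,0,0,0,0,40],
  [0,0,30,0,0,0,40],
])

```text
t: 38.7
ee_pos: [630.5, -7.6, 94.8]
orientation: [1.106, -2.931, -0.006]
ft_force: [-1.2, 0.4, 0.3]
width: 39.1
```

Call:
move_arm([
  [0,0,40,0,0,0,40],
  [0,0,80,0,0,0,40],
  [0,0,120,0,0,0,40],
  [0,0,120,0,0,0,40],
  [0,0,120,0,0,0,40],
])

```text
t: 39.12
ee_pos: [636.1, -7.8, 222.7]
orientation: [-1.108, 2.934, -0.003]
ft_force: [-0.3, 0.1, 0.9]
width: 39.9
```

```bash
python3 pend.py pend2.png; python3 - <<'E'
import cv2,numpy as np
a=cv2.imread("pics/pend2.png"); a=cv2.resize(a,(300,300))
b=cv2.imread("pics/sc_pend2.png"); b=cv2.resize(b,None,fx=.6,fy=.6)
from h import *
s=shot("scene"); c=cv2.resize(s["color"][210:360,130:330,::-1],(480,360))
o=np.zeros((360,780,3),np.uint8); o[:300,:300]=a; o[:,300:]=c; cv2.imwrite("pics/final.png",o)
E
```

```text
tcp [634.6  -7.8 220.3] phi -2.42 zt [ 0.002  0.    -1.   ] F [-0.9 -0.8  0.4] M [0.05 0.17 0.02] w 40.0 q6 2.39 t 39.2
selector_grip [(0.95, array([635.8,  -4.7]))]
selector_point []
mark_red [(0.6, array([603.1,  29.6]))]
top [(0.96, array([ 446., -358.])), (0.76, array([ 548., -377.])), (0.68, array([ 537., -271.])), (0.24, array([717., 253.]))]
scene [(0.78, array([ 432., -362.])), (0.75, array([ 532., -269.])), (0.72, array([ 554., -369.]))]
```

View pics/final.png

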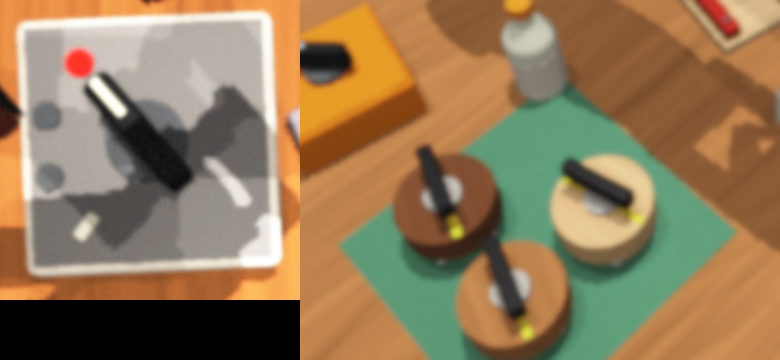

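The pointer aims at the red stud, and all three blanks stand upright on the mat with their stripes under their bars. Handing in.

```bash
python3 -c "
from workcell import close_job
print(close_job())"
```

```text
the job is handed in; nothing more can be done
None
```

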